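Change the counting scale's battery and count a batch of brackets

ROBOT

A 6-joint arm with a two-finger parallel gripper is mounted at the origin on the work surface. World frame = base frame: x ahead of the robot, y to its left, z up, the work surface at z = 0. Lengths are in mm, angles in rad, forces in N, time in s.
With the tool pointing down it reaches from about 400 to 825 mm from the base axis. Payload 7 kg.
Tool frame: the origin (TCP) lies midway between the tips of the shut fingers; the grasp point (between the pads) lies 19 mm behind it; z points along the fingers, x is the direction in which the jaws open and shut, and the axes are right-handed (so a half turn about z gives the same grasp; the last joint's range is limited). The gripper opens to 85 mm and grips with 20 to 120 N. Pads are 22 mm wide; open, the fingers measure 114 mm over their backs; the gripper's body (76 mm by 85 mm) begins 54 mm behind the grasp point. The pads swing forward as they close: fully open they stand 13 mm farther back than shut.
Start: joints at [-0.932, 0.359, 0.012, 0, -1.224, -0.288], TCP at [231.936, -633.878, 231.302] pointing down, gripper open.
Joint ranges: [-3.07, 3.07], [-1.43, 2.12], [-1.02, 1.25], [-3.03, 1.67], [-3.05, -0], [-3.03, 3.03]. Speed limits (rad/s): [2.39, 2.39, 3.01, 3.14, 3.14, 3.14].

INTERFACE

Orientations are given as a unit quaternion [w, x, y, z].
In Python, from rig import sense, grab_frame, job gives the robot as it stands. The module is installed in compiled form; this text tells all that it offers.
- The arm moves only by the tool arm_command, never from a script. Its argument "commands" is a list of rows, each an object with "dp": the shift along the tool's x, y, z in m, a list of three; "dr": the turn, a rotation vector about the tool's x, y, z in rad, a list of three; "gripper": the opening, from -1 (shut) to 1 (fully open). A call has exactly 5 rows; each row shifts and turns the commanded pose from where the row before left it, along the tool's axes as they then stand; what a row does not reach is not made up. A row lasts 1/10 s, in which the tool goes at most 50 mm and 8.59 degrees, less where a joint would pass 70% of its speed; a pose out of reach is approached as far as the arm can. A call is refused whole if a number of a shift passes 0.05 or a number of a turn 0.15, either way. A call with a gripper value outside its range is refused whole. The fingers move at their own pace and stop on an object; the grip force is fixed at half the most. Time passes only in rows, so rows that do not move let the fingers close, or fill a call up. It gives the time, the measured TCP pose, the force and the opening at its end, in the units of the state.
- sense(): the state, without advancing time (a new reading comes with each control period).
- grab_frame(name): name is "scene" or "side" or "wrist"; returns a dict with "img" (400x640x3 uint8, blue, green, red), "intrinsics" (3x3 intrinsics, pixels), "rvec" (rotation vector, rad) and "tvec" (3), from world to camera coordinates, as OpenCV has them. Camera axes: x right, y down, z forward; pixel columns grow to the right and rows downward; lengths in mm; the calibration is good to about 2 mm. A picture is of the moment at which its call begins. There is no depth.
- job.sign_off(): hands the job in, once; it reports no verdict.
The state is a dict: "time": time; "joint_pos": joint angles; "joint_vel": joint speeds; "joint_efforts": joint torques, N m; "ee_pos": TCP position; "eef_rot": TCP orientation; "ft_force": force on the tool from outside, world axes, zero at the start; "ft_torque": the same for the moment, N m; "width": opening from 0.0 (shut) to 1.0 (fully open).
Only numpy, scipy, OpenCV 4.12 (cv2) and the standard library are available. Lean on these libraries where they do the work, as an engineer would, in place of code of your own. Each camera call takes 0.05 s, during which the arm holds its last target. There are 200 camera calls.

TASK

The counting scale's battery is flat: squeeze its release tab, lift it out and leave it latched in the empty charger, and take the charged pack out of the other charger the same way and seat it in the scale, each pack pushed fully home so that its tab springs out. When the charged pack is in, switch the scale on with the round key while its pan is still empty, then set the empty tray in the middle of the pan and press the square tare key, put all the loose brackets in the tray, and last press the wide print key. Press one key at a time, never tare with brackets in the tray, and leave the dividers, the riveted enclosure and the hammer where they lie.

Things in the scene. Friction and masses are not known exactly. Their poses are not given: they have to be found in the camera images.
- scale: white bench counting scale, fixed to the bench; case 245 mm (x) by 190 mm (y), a front strip 55 mm high with the display and three keys at its -x side (towards the robot at yaw 0), steel pan behind it, and a grey battery bay block, 100 by 96 mm and 60 mm high, on its +y side; origin under the middle of the case, on the bench, z up
- pan (a point): centre of the top face of the scale's square steel pan, 72 mm above the bench; the pan measures 175 mm (x) by 184 mm (y); axes as the scale's
- scale_bay (a point): battery bay on the scale's +y side, axes as the scale's; the flat pack starts latched here. This point: centre of the bay's floor, 25 mm above the bench, where a seated pack's origin lies. Open-topped well, rim 60 mm above the bench, 2 mm (y) and 1.8 mm (x) wider than the pack on each side, 8 mm deep steep lead-in; a steel catch lip in the middle of its -x wall.
- power_key_top (a point): round power key, 20 mm across, nearest the battery bay (+y). Raised black key on the front strip of the scale, on a spring: 4 mm travel, about 1 N to start and 4 N fully down, 8 mm proud of the strip; this point is the middle of its top face and moves with it
- tare_key_top (a point): square tare key, 20 by 20 mm, the middle one, 60 mm from the others. Raised black key on the front strip of the scale, on a spring: 4 mm travel, about 1 N to start and 4 N fully down, 8 mm proud of the strip; this point is the middle of its top face and moves with it
- print_key_top (a point): wide print key, 20 mm (x) by 40 mm (y), farthest from the battery bay (-y). Raised black key on the front strip of the scale, on a spring: 4 mm travel, about 1 N to start and 4 N fully down, 8 mm proud of the strip; this point is the middle of its top face and moves with it
- power_key (a joint): press of the round key, m: 0 up, 0.004 fully down; counts as pressed above 0.003
- tare_key (a joint): press of the square key, m: 0 up, 0.004 fully down; counts as pressed above 0.003
- print_key (a joint): press of the wide key, m: 0 up, 0.004 fully down; counts as pressed above 0.003
- dock_full_bay (a point): charger with the charged pack, fixed grey block 100 by 96 by 60 mm; left or right of the other one; axes as the charger's. This point: centre of the bay's floor, 25 mm above the bench, where a seated pack's origin lies. Open-topped well, rim 60 mm above the bench, 2 mm (y) and 1.8 mm (x) wider than the pack on each side, 8 mm deep steep lead-in; a steel catch lip in the middle of its -x wall.
- dock_free_bay (a point): the other, identical charger, empty at the start; axes as the charger's. This point: centre of the bay's floor, 25 mm above the bench, where a seated pack's origin lies. Open-topped well, rim 60 mm above the bench, 2 mm (y) and 1.8 mm (x) wider than the pack on each side, 8 mm deep steep lead-in; a steel catch lip in the middle of its -x wall.
- flat_pack: flat battery pack: black upright block 44 mm (x) by 70 (y) by 85 high, 0.35 kg; origin at the centre of its underside, z up. Grey sprung release tab amid its -x face, standing out 7 mm, pad 24 mm wide, 45 to 77 mm up; goes into a bay only with the tab to the bay's -x side; 50 mm of it stand above the rim. Starts latched in the scale, must end in dock_free
- flat_tab (a joint): flat pack's release tab, m: 0 sprung out, 0.007 pressed flush (4 N to start, 10 N flush). Its hook under the bay's lip holds the pack down until it is pressed in beyond 0.006: squeeze tab and opposite (+x) face, 51 mm apart, to 44 mm, and lift. Hold it in to lower the pack, or push the pack down; let go when home, it springs out and latches
- charged_pack: charged battery pack: black upright block 44 mm (x) by 70 (y) by 85 high, 0.35 kg; origin at the centre of its underside, z up. Grey sprung release tab amid its -x face, standing out 7 mm, pad 24 mm wide, 45 to 77 mm up; goes into a bay only with the tab to the bay's -x side; 50 mm of it stand above the rim. Starts latched in dock_full, must end in the scale
- charged_tab (a joint): charged pack's release tab, m: 0 sprung out, 0.007 pressed flush (4 N to start, 10 N flush). Its hook under the bay's lip holds the pack down until it is pressed in beyond 0.006: squeeze tab and opposite (+x) face, 51 mm apart, to 44 mm, and lift. Hold it in to lower the pack, or push the pack down; let go when home, it springs out and latches
- tray: open aluminium parts tray, outside 116 mm (x) by 156 mm (y) by 30 mm high, walls and floor 3 mm (inside 110 by 150 mm), 0.18 kg; origin at the centre of its underside, z up; on the bench at the start. A black grip stands on the outside of its -y end
- tray_grip (a point): point inside the tray's grip, an upright black plate 40 mm (x) by 12 mm (y), from 6 to 66 mm above the tray's underside, its middle 84 mm to -y of the tray's origin; this point is 54 mm above the underside; axes as the tray's
- bracket1: folded aluminium U bracket, open side down, 30 mm (x) by 46 mm (y) by 24 mm high, 3 mm sheet, about 35 g; origin at the centre of its underside, z up; lies on the bench. Two to four of bracket1 to bracket4 are present; None if absent
- bracket2: folded aluminium U bracket, open side down, 30 mm (x) by 46 mm (y) by 24 mm high, 3 mm sheet, about 35 g; origin at the centre of its underside, z up; lies on the bench. Two to four of bracket1 to bracket4 are present; None if absent
- bracket3: folded aluminium U bracket, open side down, 30 mm (x) by 46 mm (y) by 24 mm high, 3 mm sheet, about 35 g; origin at the centre of its underside, z up; lies on the bench. Two to four of bracket1 to bracket4 are present; None if absent
- bracket4: folded aluminium U bracket, open side down, 30 mm (x) by 46 mm (y) by 24 mm high, 3 mm sheet, about 35 g; origin at the centre of its underside, z up; lies on the bench. Two to four of bracket1 to bracket4 are present; None if absent
- dividers: bystander: steel spring dividers lying on the bench, 190 mm long, origin at the head
- enclosure: bystander: riveted sheet-steel enclosure, 110 by 200 by 46 mm, origin at the centre of its underside
- hammer: bystander: hammer lying on the bench
Not all that is in view belongs to the job. What is shaped like the charged_pack but purple is not meant. Leave any red look-alike of the bracket2 alone.

How it is judged (in metres and radians):
On the way, in this order (a step that is already met when the one before it is completed fails the run):
1. the flat pack has been lifted clear of the scale's bay (z of flat_pack in the frame of scale_bay above 0.05 m), for 0.1 s.
2. the charged pack sits fully home in the scale's bay with its tab sprung out (horizontal distance between charged_pack and scale_bay below 0.005 m and z of charged_pack in the frame of scale_bay between -0.004 and 0.004 m and angle between charged_pack's own z axis and vertical below 0.06 rad and value of joint charged_tab below 0.002 m and contact force between the fingers and charged_pack below 0.1 N), for 0.2 s.
3. the round power key is pressed with the charged pack in and the pan empty (value of joint power_key above 0.003 m and horizontal distance between charged_pack and scale_bay below 0.005 m and z of charged_pack in the frame of scale_bay between -0.004 and 0.004 m and angle between charged_pack's own z axis and vertical below 0.06 rad and value of joint charged_tab below 0.002 m and not (horizontal distance between tray and pan below 0.03 m and z of tray in the frame of pan between -0.004 and 0.005 m and angle between tray's own z axis and vertical below 0.06 rad)), for 0.04 s.
4. the empty tray has been set down on the pan and let go (horizontal distance between tray and pan below 0.03 m and z of tray in the frame of pan between -0.004 and 0.005 m and angle between tray's own z axis and vertical below 0.06 rad and contact force between the fingers and tray below 0.1 N and linear speed of tray below 0.03 m/s and not (x of bracket1 in the frame of tray between -0.053 and 0.053 m and y of bracket1 in the frame of tray between -0.073 and 0.073 m and z of bracket1 in the frame of tray between -0.005 and 0.045 m) and not (x of bracket2 in the frame of tray between -0.053 and 0.053 m and y of bracket2 in the frame of tray between -0.073 and 0.073 m and z of bracket2 in the frame of tray between -0.005 and 0.045 m) and not (x of bracket3 in the frame of tray between -0.053 and 0.053 m and y of bracket3 in the frame of tray between -0.073 and 0.073 m and z of bracket3 in the frame of tray between -0.005 and 0.045 m) and not (x of bracket4 in the frame of tray between -0.053 and 0.053 m and y of bracket4 in the frame of tray between -0.073 and 0.073 m and z of bracket4 in the frame of tray between -0.005 and 0.045 m)), for 0.2 s.
5. the square tare key is pressed with the empty tray on the pan (value of joint tare_key above 0.003 m and horizontal distance between tray and pan below 0.03 m and z of tray in the frame of pan between -0.004 and 0.005 m and angle between tray's own z axis and vertical below 0.06 rad and not (x of bracket1 in the frame of tray between -0.053 and 0.053 m and y of bracket1 in the frame of tray between -0.073 and 0.073 m and z of bracket1 in the frame of tray between -0.005 and 0.045 m) and not (x of bracket2 in the frame of tray between -0.053 and 0.053 m and y of bracket2 in the frame of tray between -0.073 and 0.073 m and z of bracket2 in the frame of tray between -0.005 and 0.045 m) and not (x of bracket3 in the frame of tray between -0.053 and 0.053 m and y of bracket3 in the frame of tray between -0.073 and 0.073 m and z of bracket3 in the frame of tray between -0.005 and 0.045 m) and not (x of bracket4 in the frame of tray between -0.053 and 0.053 m and y of bracket4 in the frame of tray between -0.073 and 0.073 m and z of bracket4 in the frame of tray between -0.005 and 0.045 m)), for 0.04 s.
6. every bracket lies in the tray on the pan, let go (horizontal distance between tray and pan below 0.03 m and z of tray in the frame of pan between -0.004 and 0.005 m and angle between tray's own z axis and vertical below 0.06 rad and x of bracket1 in the frame of tray between -0.053 and 0.053 m and y of bracket1 in the frame of tray between -0.073 and 0.073 m and z of bracket1 in the frame of tray between -0.005 and 0.045 m and x of bracket2 in the frame of tray between -0.053 and 0.053 m and y of bracket2 in the frame of tray between -0.073 and 0.073 m and z of bracket2 in the frame of tray between -0.005 and 0.045 m and x of bracket3 in the frame of tray between -0.053 and 0.053 m and y of bracket3 in the frame of tray between -0.073 and 0.073 m and z of bracket3 in the frame of tray between -0.005 and 0.045 m and x of bracket4 in the frame of tray between -0.053 and 0.053 m and y of bracket4 in the frame of tray between -0.073 and 0.073 m and z of bracket4 in the frame of tray between -0.005 and 0.045 m and contact force between the fingers and bracket1 below 0.1 N and contact force between the fingers and bracket2 below 0.1 N and contact force between the fingers and bracket3 below 0.1 N and contact force between the fingers and bracket4 below 0.1 N), for 0.2 s.
7. the wide print key is pressed with every bracket in the tray on the pan (value of joint print_key above 0.003 m and horizontal distance between tray and pan below 0.03 m and z of tray in the frame of pan between -0.004 and 0.005 m and angle between tray's own z axis and vertical below 0.06 rad and x of bracket1 in the frame of tray between -0.053 and 0.053 m and y of bracket1 in the frame of tray between -0.073 and 0.073 m and z of bracket1 in the frame of tray between -0.005 and 0.045 m and x of bracket2 in the frame of tray between -0.053 and 0.053 m and y of bracket2 in the frame of tray between -0.073 and 0.073 m and z of bracket2 in the frame of tray between -0.005 and 0.045 m and x of bracket3 in the frame of tray between -0.053 and 0.053 m and y of bracket3 in the frame of tray between -0.073 and 0.073 m and z of bracket3 in the frame of tray between -0.005 and 0.045 m and x of bracket4 in the frame of tray between -0.053 and 0.053 m and y of bracket4 in the frame of tray between -0.073 and 0.073 m and z of bracket4 in the frame of tray between -0.005 and 0.045 m), for 0.04 s.
At the end, for the whole second after the job is handed in: Charged pack in the scale, flat pack in the charger that was empty: each within 5 mm of the bay centre, 4 mm of its floor, tab out to 2 mm. Tray level on the pan within 30 mm of its centre, every bracket inside it, keys up, all at rest; bystanders within 20 mm (horizontal distance between charged_pack and scale_bay below 0.005 m and z of charged_pack in the frame of scale_bay between -0.004 and 0.004 m and angle between each of charged_pack, flat_pack, tray's own z axis and vertical below 0.06 rad and value of joint each of charged_tab, flat_tab below 0.002 m and horizontal distance between flat_pack and dock_free_bay below 0.005 m and z of flat_pack in the frame of dock_free_bay between -0.004 and 0.004 m and horizontal distance between tray and pan below 0.03 m and z of tray in the frame of pan between -0.004 and 0.005 m and x of bracket1 in the frame of tray between -0.053 and 0.053 m and y of bracket1 in the frame of tray between -0.073 and 0.073 m and z of bracket1 in the frame of tray between -0.005 and 0.045 m and x of bracket2 in the frame of tray between -0.053 and 0.053 m and y of bracket2 in the frame of tray between -0.073 and 0.073 m and z of bracket2 in the frame of tray between -0.005 and 0.045 m and x of bracket3 in the frame of tray between -0.053 and 0.053 m and y of bracket3 in the frame of tray between -0.073 and 0.073 m and z of bracket3 in the frame of tray between -0.005 and 0.045 m and x of bracket4 in the frame of tray between -0.053 and 0.053 m and y of bracket4 in the frame of tray between -0.073 and 0.073 m and z of bracket4 in the frame of tray between -0.005 and 0.045 m and value of joint each of power_key, tare_key, print_key below 0.001 m and linear speed of each of tray, flat_pack, charged_pack, bracket1, bracket2, bracket3, bracket4 below 0.03 m/s); the robot touches nothing.
It fails at once if two keys are pressed at once (value of joint each of power_key, tare_key above 0.003 m or value of joint each of tare_key, print_key above 0.003 m or value of joint each of power_key, print_key above 0.003 m).
It fails at once if the tare key is pressed with a bracket in the tray (value of joint tare_key above 0.003 m and ((x of bracket1 in the frame of tray between -0.053 and 0.053 m and y of bracket1 in the frame of tray between -0.073 and 0.073 m and z of bracket1 in the frame of tray between -0.005 and 0.045 m) or (x of bracket2 in the frame of tray between -0.053 and 0.053 m and y of bracket2 in the frame of tray between -0.073 and 0.073 m and z of bracket2 in the frame of tray between -0.005 and 0.045 m) or (x of bracket3 in the frame of tray between -0.053 and 0.053 m and y of bracket3 in the frame of tray between -0.073 and 0.073 m and z of bracket3 in the frame of tray between -0.005 and 0.045 m) or (x of bracket4 in the frame of tray between -0.053 and 0.053 m and y of bracket4 in the frame of tray between -0.073 and 0.073 m and z of bracket4 in the frame of tray between -0.005 and 0.045 m))).
It fails at once if the dividers is moved by more than 20 mm (distance of dividers from where it was at the start of the episode above 0.02 m).
It fails at once if the enclosure is moved by more than 20 mm (distance of enclosure from where it was at the start of the episode above 0.02 m).
It fails at once if the hammer is moved by more than 20 mm (distance of hammer from where it was at the start of the episode above 0.02 m).
Of bracket1, bracket2, bracket3, bracket4 only 2 to 4 are there at a start; the rules pass over those that are not, and their reading is None.
At some moment in a run one of tray, bracket1, bracket2, bracket3, bracket4 may be knocked a few centimetres aside while the robot is not near it.
It also fails if it takes over 210 s, if anything falls off the work surface, if the arm or the gripper's body presses on something with over 40 N, if the wrist force passes 120 N, or if a joint passes its speed limit or range.

## Working session

There is one attempt and no reset: what is moved stays moved. The work goes in short steps, Python scripts to look and compute and a tool call to move; the robot and the scene stay as the last step left them, time stands still between calls to the robot, and variables do not carry over. Pictures are saved under pics/ and viewed, on a budget of 19 in all, crops included, one or two more only if the job needs it, and the job is handed in when it is done.

Besides the shell and the picture viewer there is one more tool, called after "Call:" as a command line: name --argument value ..., lists and objects as JSON in quotes. arm_command: Moves the arm, as the interface text tells. Its arguments: {"type":"object","properties":{"commands":{"type":"array","items":{"type":"object","properties":{"dp":{"type":"array","items":{"type":"number"}},"dr":{"type":"array","items":{"type":"number"}},"gripper":{"type":"number"}}}}},"required":["commands"]}

```bash
mkdir -p pics
cat > h.py <<'E'
import numpy as np,cv2
from rig import sense,grab_frame,job
def cam(n):
    f=grab_frame(n);R=cv2.Rodrigues(np.array(f['rvec'],float))[0]
    return f['img'],np.array(f['intrinsics'],float).reshape(3,3),R,np.array(f['tvec'],float).reshape(3)
def onplane(c,u,v,z):
    _,K,R,t=c;o=-R.T@t;d=R.T@np.linalg.solve(K,[u,v,1.]);return (o+d*(z-o[2])/d[2])[:2]
def proj(c,p):
    _,K,R,t=c;q=K@(R@np.array(p,float)+t);return q[:2]/q[2]
E
python3 - <<'E'
from h import *
import pickle
for n in ['scene','side']:
    c=cam(n);cv2.imwrite(f'pics/{n}0.png',c[0]);pickle.dump(c,open(n+'.pkl','wb'))
    print(n,-c[2].T@c[3],c[2][2])
s=sense();print(s)
E
```

```text
scene [1259.76218099  142.56818712  775.70129708] [-0.71798479 -0.16899663 -0.6752318 ]
side [ 61.53016687 966.98391075 720.44617581] [ 0.36433316 -0.78179246 -0.50602559]
{'time': 0.1, 'joint_pos': array([-9.31900695e-01,  3.59334569e-01,  1.11464864e-02, -2.87054138e-04,
       -1.22412933e+00, -2.88071362e-01]), 'joint_vel': array([ 0.00011687, -0.00076249,  0.00298847, -0.00017922,  0.00125477,
       -0.00167663]), 'joint_efforts': array([-2.01644012e-03, -5.84762943e+01,  2.94109493e+01,  6.95456386e+00,
       -3.17647522e-03,  2.41418934e-05]), 'ee_pos': array([ 231.77399689, -633.49157253,  230.44703523]), 'eef_rot': array([-6.78780097e-04,  5.72895892e-01,  8.19627782e-01,  3.68643041e-04]), 'ft_force': array([-0.48901158,  0.35153207, -0.34236295]), 'ft_torque': array([-0.02267529,  0.02274943, -0.03601205]), 'width': 0.9981753850866018}
```

View pics/scene0.png

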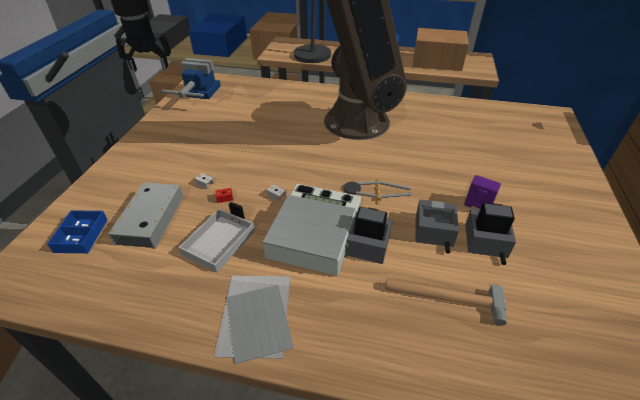

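View pics/side0.png

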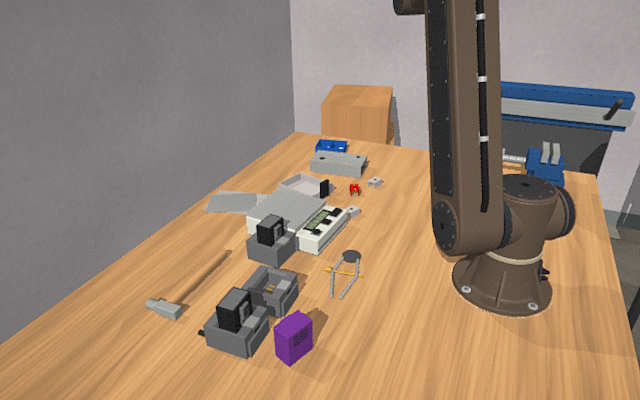

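Candidates: the pack at (372,220) is in the scale, so it is the flat one. The black pack at (495,217) in the right charger is the charged one, and the purple decoy is at (484,192). The empty charger is at (437,222). Grey brackets lie at (204,181) and (275,192), with a red look-alike at (224,195). The blue bin at (78,232) holds shiny bits, so I'll check it in a crop.

Run:
```python
from h import *
import pickle
c=pickle.load(open('scene.pkl','rb'))
for n,u,v,z in [('flat top',372,215,110),('chg top',496,212,110),('free rim',437,213,60),('full rim',490,232,60),('purple',484,185,80),('br1',204,181,20),('br2',275,191,20),('red',224,194,20),('blue',78,232,20),('grip',237,209,55),('tray',217,240,15),('panmid',315,228,72),('panL',267,248,72),('panBR',342,270,72),('panTL',290,197,72),('panTR',360,208,72),('divhead',352,188,5),('divtip',410,190,5),('hamhead',498,303,15),('hamend',387,285,10),('encl',148,213,46)]:
    print(n,onplane(c,u,v,z).round())
a=c[0][160:310,40:300]; b=c[0][170:280,260:530]
a=cv2.resize(a,(780,450),interpolation=cv2.INTER_CUBIC)[:,:]
b=cv2.resize(c[0][165:305,40:540],(800,224))
im=cv2.resize(c[0][165:285,250:530],(800,343),interpolation=cv2.INTER_CUBIC)
im2=cv2.resize(c[0][165:265,40:300],(800,255),interpolation=cv2.INTER_CUBIC) if 0 else cv2.resize(c[0][165:260,40:300],(694,254),interpolation=cv2.INTER_CUBIC)
im2=cv2.copyMakeBorder(im2,0,0,0,106,cv2.BORDER_CONSTANT)
cv2.imwrite('pics/crop1.png',np.vstack([im,im2]))
```

```text
flat top [591. 118.]
chg top [518. 407.]
free rim [498. 279.]
full rim [538. 405.]
purple [383. 398.]
br1 [ 465. -394.]
br2 [ 463. -172.]
red [ 507. -313.]
blue [ 727. -629.]
grip [ 590. -235.]
tray [ 671. -264.]
panmid [627. -14.]
panL [ 713. -109.]
panBR [737.  73.]
panTL [ 532. -104.]
panTR [534.  83.]
divhead [386.  42.]
divtip [358. 211.]
hamhead [709. 419.]
hamend [711. 176.]
encl [ 646. -465.]
```

View pics/crop1.png

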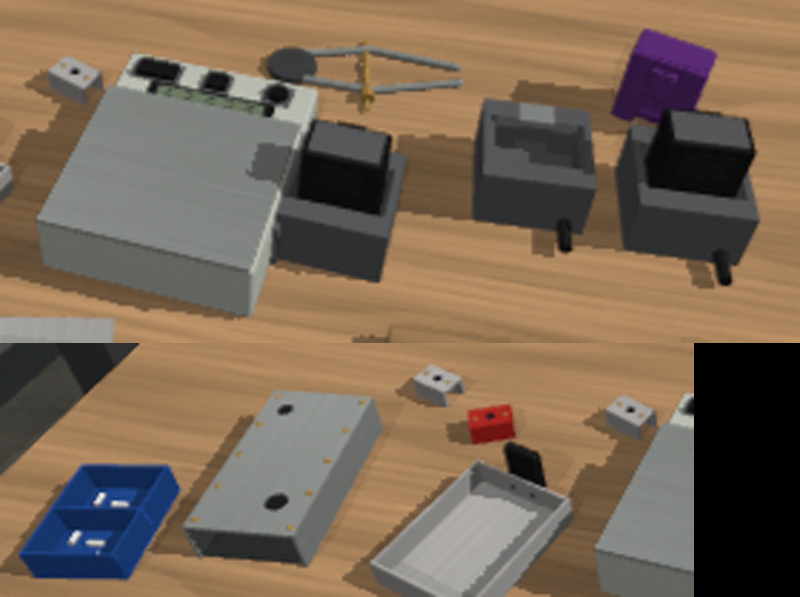

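Two grey brackets, (437,384) and (630,415) in the lower crop, are the ones I want; the red one is at (490,423). The blue bin holds only pins. The charged pack is the black one in the right charger. I'll go above the scale bay, which is about (591,118).

Call:
arm_command --commands '[{"dp": [0,0,-0.014],"dr": [0,0,-0.15],"gripper": 1},{"dp": [0,0,-0.014],"dr": [0,0,-0.15],"gripper": 1},{"dp": [0,0,-0.014],"dr": [0,0,-0.15],"gripper": 1},{"dp": [0,0,-0.014],"dr": [0,0,-0.15],"gripper": 1},{"dp": [0,0,-0.014],"dr": [0,0,-0.15],"gripper": 1}]'

```text
time: 0.6
ee_pos: [231.9, -633.6, 301.3]
eef_rot: [-0.0, 0.23, 0.973, 0.0]
ft_force: [1.1, -0.2, -0.2]
width: 1.003
```

Call:
arm_command --commands '[{"dp": [0,0,0],"dr": [0,0,-0.15],"gripper": 1},{"dp": [0,0,0],"dr": [0,0,-0.15],"gripper": 1},{"dp": [0,0,0],"dr": [0,0,-0.15],"gripper": 1},{"dp": [0,0,0],"dr": [0,0,-0.02],"gripper": 1},{"dp": [0,0,0],"dr": [0,0,0],"gripper": 1}]'

```text
time: 1.1
ee_pos: [231.9, -633.8, 300.9]
eef_rot: [-0.0, 0.002, 1.0, 0.0]
ft_force: [0.5, 0.5, 0.4]
width: 1.001
```

Call:
arm_command --commands '[{"dp": [-0.018,0.037,0],"dr": [0,0,0],"gripper": 1},{"dp": [-0.018,0.037,0],"dr": [0,0,0],"gripper": 1},{"dp": [-0.018,0.037,0],"dr": [0,0,0],"gripper": 1},{"dp": [-0.018,0.037,0],"dr": [0,0,0],"gripper": 1},{"dp": [-0.018,0.037,0],"dr": [0,0,0],"gripper": 1}]'

```text
time: 1.6
ee_pos: [322.3, -447.4, 301.2]
eef_rot: [0.0, 0.002, 1.0, -0.0]
ft_force: [1.2, 0.4, 0.3]
width: 0.996
```

Call:
arm_command --commands '[{"dp": [-0.018,0.037,0],"dr": [0,0,0],"gripper": 1},{"dp": [-0.018,0.037,0],"dr": [0,0,0],"gripper": 1},{"dp": [-0.018,0.037,0],"dr": [0,0,0],"gripper": 1},{"dp": [-0.018,0.037,0],"dr": [0,0,0],"gripper": 1},{"dp": [-0.018,0.037,0],"dr": [0,0,0],"gripper": 1}]'

```text
time: 2.1
ee_pos: [412.3, -262.3, 301.5]
eef_rot: [0.0, 0.002, 1.0, -0.0]
ft_force: [1.2, 0.1, 0.1]
width: 0.999
```

Call:
arm_command --commands '[{"dp": [-0.018,0.037,0],"dr": [0,0,0],"gripper": 1},{"dp": [-0.018,0.037,0],"dr": [0,0,0],"gripper": 1},{"dp": [-0.018,0.037,0],"dr": [0,0,0],"gripper": 1},{"dp": [-0.018,0.037,0],"dr": [0,0,0],"gripper": 1},{"dp": [-0.018,0.037,0],"dr": [0,0,0],"gripper": 1}]'

```text
time: 2.6
ee_pos: [502.3, -77.2, 301.6]
eef_rot: [0.0, 0.002, 1.0, 0.0]
ft_force: [1.2, -0.5, 0.5]
width: 0.998
```

Call:
arm_command --commands '[{"dp": [-0.018,0.037,0],"dr": [0,0,0],"gripper": 1},{"dp": [-0.018,0.037,0],"dr": [0,0,0],"gripper": 1},{"dp": [-0.018,0.037,0],"dr": [0,0,0],"gripper": 1},{"dp": [-0.018,0.037,0],"dr": [0,0,0],"gripper": 1},{"dp": [0,0,0],"dr": [0,0,0],"gripper": 1}]'

```text
time: 3.1
ee_pos: [575.4, 72.8, 300.1]
eef_rot: [-0.0, 0.0, 1.0, -0.0]
ft_force: [-0.2, -0.9, -0.2]
width: 1.002
```

```bash
cat >> h.py <<'E'
def yaw():
    from scipy.spatial.transform import Rotation as Ro
    q=sense()['eef_rot'];M=Ro.from_quat([q[1],q[2],q[3],q[0]]).as_matrix();return np.degrees(np.arctan2(M[1,0],M[0,0])),M
def plan(x,y,z,yw):
    s=sense();w,M=yaw();d=(yw-w+180)%360-180
    a=np.radians(yw);D=np.array([[np.cos(a),np.sin(a),0],[np.sin(a),-np.cos(a),0],[0,0,-1]])  # columns=tool axes
    print('at',s['ee_pos'].round(1),'yaw',w.round(2),'F',np.round(s['ft_force'],1),'w',round(s['width'],3),'t',round(s['time'],1),'tilt',M[:2,2].round(4))
    print('drz',round(-np.radians(d),3),'then dp mm',(D.T@(np.array([x,y,z])-s['ee_pos'])).round(1))
E
python3 - <<'E'
from h import *
import pickle
c=cam('wrist');cv2.imwrite('pics/w1.png',c[0]);pickle.dump(c,open('w1.pkl','wb'))
print(-c[2].T@c[3],c[2][2],c[1]);plan(591,118,300,180)
E
```

```text
[576.80309649  -6.63316873 443.23739212] [ 8.53057577e-04  3.09476327e-01 -9.50906765e-01] [[331.80243903   0.         317.59384157]
 [  0.         331.80243903 191.04862744]
 [  0.           0.           1.        ]]
at [574.4  71.2 300.3] yaw 179.94 F [-0.3 -0.5 -0.5] w 1.002 t 3.1 tilt [-0.0015 -0.0006]
drz -0.001 then dp mm [-16.6  46.8   0.3]
```

View pics/w1.png

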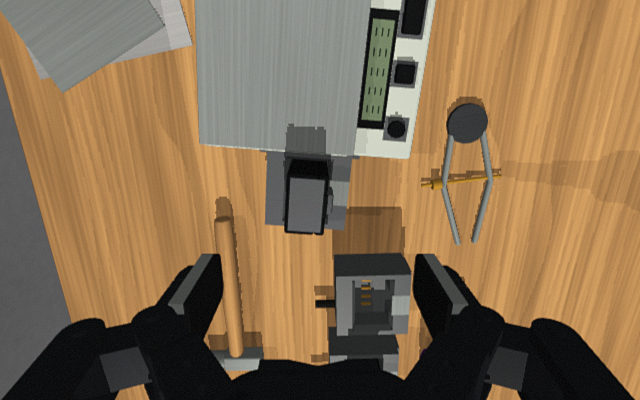

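The wrist view shows the flat pack top at about (307,207), tab to the right (331,203), the round key at (396,128), square at (404,74), wide at (413,15), and the empty charger well at (375,305). I'll zoom in once for corners.

Run:
```python
import cv2,numpy as np
im=cv2.imread('pics/w1.png')
a=cv2.resize(im[120:240,255:355],(500,600),interpolation=cv2.INTER_CUBIC)
b=cv2.resize(im[250:345,320:415],(300,300),interpolation=cv2.INTER_CUBIC)
d=cv2.resize(im[50:150,350:450],(300,300),interpolation=cv2.INTER_CUBIC)
o=np.hstack([a,np.vstack([b,d])]);o=np.clip(o.astype(float)*1.7,0,255).astype(np.uint8)
cv2.imwrite('pics/crop2.png',o)
```

```text
(no output)
```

View pics/crop2.png

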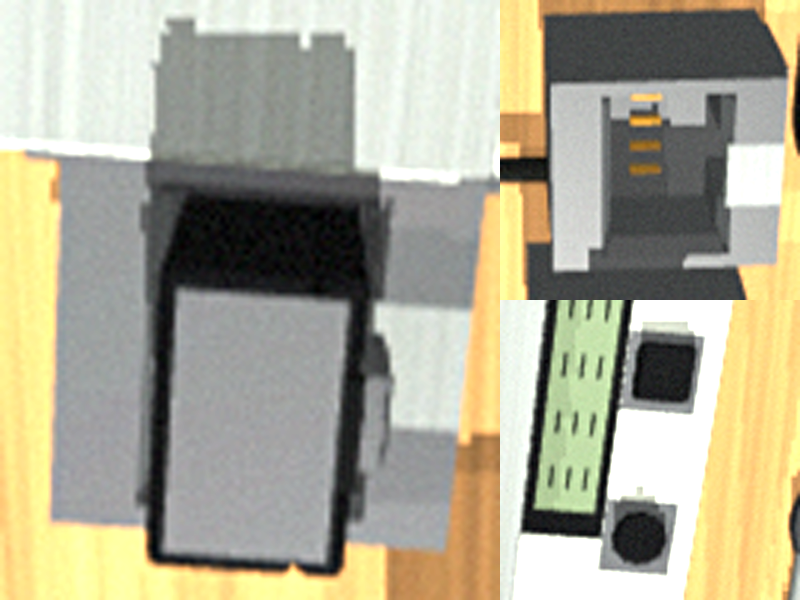

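```bash
cat >> h.py <<'E'
def rect(c,pts,z):
    P=np.array([onplane(c,u,v,z) for u,v in pts]);print(P.round(1).tolist())
    r=cv2.minAreaRect(P.astype(np.float32));print('c',P.mean(0).round(1),'size',np.round(r[1],1),[np.degrees(np.arctan2(*(P[(i+1)%4]-P[i])[::-1])).round(1) for i in range(4)]);return P.mean(0)
E
python3 - <<'E'
from h import *
import pickle
c=pickle.load(open('w1.pkl','rb'))
rect(c,[(288,176.6),(329,179),(323,234.4),(285,232.4)],110)
rect(c,[(265.4,224.4),(344.4,229.6),(354,157)],60)
rect(c,[(335.8,276),(410.2,273.7),(407,333),(336.5,335.5)],60)
for p in [(405,73.7),(396,129.3),(413,15)]: print('key',onplane(c,*p,63).round(1))
E
```

```text
[[607.9, 86.0], [565.2, 88.6], [571.2, 152.1], [613.0, 149.7]]
c [589.3 119.1] size [64.7 42.8] [np.float64(176.5), np.float64(84.6), np.float64(-3.4), np.float64(-94.6)]
[[642.7, 162.1], [543.4, 169.3], [534.3, 76.0]]Traceback (most recent call last):
  File "<stdin>", line 5, in <module>
  File "h.py", line 20, in rect
    r=cv2.minAreaRect(P.astype(np.float32));print('c',P.mean(0).round(1),'size',np.round(r[1],1),[np.degrees(np.arctan2(*(P[(i+1)%4]-P[i])[::-1])).round(1) for i in range(4)]);return P.mean(0)
                                                                                                                          ~^^^^^^^^^
IndexError: index 3 is out of bounds for axis 0 with size 3
```

Run:
```python
from h import *
import pickle
c=pickle.load(open('w1.pkl','rb'))
rect(c,[(335.8,276),(410.2,273.7),(407,333),(336.5,335.5)],60)
for p in [(405,73.7),(396,129.3),(413,15)]: print('key',onplane(c,*p,63).round(1))
plan(589,119,170,175.3)
```

```text
[[553.1, 236.5], [454.9, 233.1], [451.2, 328.8], [550.6, 333.1]]
c [502.5 282.9] size [99.5 96.6] [np.float64(-178.0), np.float64(92.2), np.float64(2.5), np.float64(-88.5)]
key [482.6 -16.2]
key [488.   43.4]
key [478.9 -73. ]
at [574.4  71.2 300.3] yaw 179.94 F [-0.3 -0.5 -0.5] w 1.002 t 3.1 tilt [-0.0015 -0.0006]
drz 0.081 then dp mm [-10.6  48.9 130.3]
```

Call:
arm_command --commands '[{"dp": [0,0,0],"dr": [0,0,0.083],"gripper": 1},{"dp": [-0.0035,0.0163,0.03],"dr": [0,0,0],"gripper": 1},{"dp": [-0.0035,0.0163,0.03],"dr": [0,0,0],"gripper": 1},{"dp": [-0.0035,0.0163,0.03],"dr": [0,0,0],"gripper": 1},{"dp": [0,0,0.02],"dr": [0,0,0],"gripper": 1}]'

```text
time: 3.65
ee_pos: [587.8, 117.2, 189.1]
eef_rot: [-0.001, 0.043, 0.999, -0.0]
ft_force: [-0.8, -0.8, -0.6]
width: 1.001
```

Call:
arm_command --commands '[{"dp": [0,0,0.03],"dr": [0,0,0],"gripper": 1},{"dp": [0,0,0.03],"dr": [0,0,0],"gripper": 1},{"dp": [0,0,0.03],"dr": [0,0,0],"gripper": 1},{"dp": [0,0,0.03],"dr": [0,0,0],"gripper": 1},{"dp": [0,0,0],"dr": [0,0,0],"gripper": 1}]'

```text
time: 4.15
ee_pos: [585.5, 115.0, 67.6]
eef_rot: [-0.003, 0.043, 0.999, -0.002]
ft_force: [-0.7, -0.3, -0.0]
width: 0.998
```

Run:
```python
from h import *
import pickle
plan(589,119,66,175.2)
c=cam('wrist');cv2.imwrite('pics/w2.png',c[0])
```

```text
at [585.5 115.   67.6] yaw 175.02 F [-0.7 -0.3 -0. ] w 0.998 t 4.2 tilt [-0.0067 -0.0029]
drz -0.003 then dp mm [-3.1  4.3  1.6]
```

View pics/w2.png

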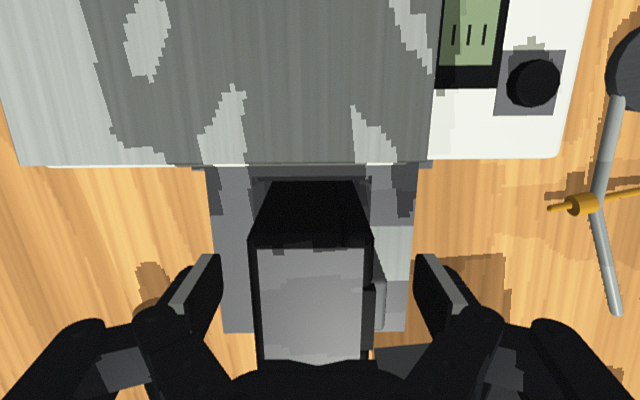

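The view shows the fingers straddling the flat pack, tab at (380,300). I'll fix the few mm of offset and the tilt, then squeeze.

Call:
arm_command --commands '[{"dp": [-0.003,0.004,0.0015],"dr": [-0.0034,-0.0065,-0.002],"gripper": 1},{"dp": [0,0,0],"dr": [0,0,0],"gripper": 1},{"dp": [0,0,0],"dr": [0,0,0],"gripper": -1},{"dp": [0,0,0],"dr": [0,0,0],"gripper": -1},{"dp": [0,0,0],"dr": [0,0,0],"gripper": -1}]'

```text
time: 4.7
ee_pos: [591.0, 120.5, 70.4]
eef_rot: [0.003, 0.041, 0.999, 0.002]
ft_force: [-2.6, 0.1, 3.7]
width: 0.515
```

Call:
arm_command --commands '[{"dp": [0,0,0],"dr": [0,0,0],"gripper": -1},{"dp": [0,0,0],"dr": [0,0,0],"gripper": -1},{"dp": [0,0,0],"dr": [0,0,0],"gripper": -1},{"dp": [0,0,0],"dr": [0,0,0],"gripper": -1},{"dp": [0,0,0],"dr": [0,0,0],"gripper": -1}]'

```text
time: 5.2
ee_pos: [590.9, 120.4, 70.9]
eef_rot: [0.003, 0.04, 0.999, 0.001]
ft_force: [-7.3, -0.7, 10.7]
width: 0.472
```

Run:
```python
from h import *
plan(589,119,166,175.2)
```

```text
at [590.9 120.4  70.9] yaw 175.38 F [-7.3 -0.7 10.7] w 0.472 t 5.2 tilt [0.0057 0.0023]
drz 0.003 then dp mm [  1.8  -1.6 -95.1]
```

Call:
arm_command --commands '[{"dp": [0,0,-0.003],"dr": [0.003,0.006,0],"gripper": -1},{"dp": [0,0,-0.004],"dr": [0,0,0],"gripper": -1},{"dp": [0,0,-0.006],"dr": [0,0,0],"gripper": -1},{"dp": [0,0,-0.006],"dr": [0,0,0],"gripper": -1},{"dp": [0,0,-0.006],"dr": [0,0,0],"gripper": -1}]'

```text
time: 5.7
ee_pos: [591.6, 120.6, 95.2]
eef_rot: [0.0, 0.041, 0.999, 0.0]
ft_force: [0.4, -0.3, -2.6]
width: 0.475
```

Call:
arm_command --commands '[{"dp": [0,0,0],"dr": [0,0,0],"gripper": -1},{"dp": [0,0,0],"dr": [0,0,0],"gripper": -1},{"dp": [0,0,0],"dr": [0,0,0],"gripper": -1},{"dp": [0,0,0],"dr": [0,0,0],"gripper": -1},{"dp": [0,0,0],"dr": [0,0,0],"gripper": -1}]'

```text
time: 6.2
ee_pos: [591.7, 120.7, 94.6]
eef_rot: [0.0, 0.04, 0.999, 0.0]
ft_force: [-1.0, -0.1, -3.4]
width: 0.468
```

Run:
```python
from h import *
plan(589,119,200,175.2)
c=cam('wrist');cv2.imwrite('pics/w3.png',c[0])
```

```text
at [591.7 120.7  94.6] yaw 175.36 F [-1.  -0.1 -3.4] w 0.468 t 6.2 tilt [0.0003 0.0002]
drz 0.003 then dp mm [   2.5   -1.9 -105.4]
```

View pics/w3.png

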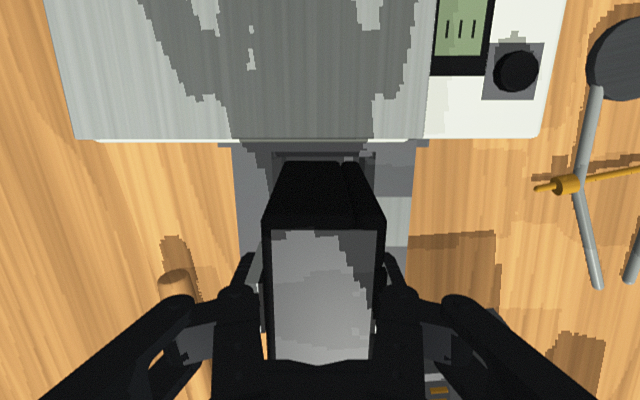

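Lifted: Fz −3.4 N matches 0.35 kg, and the tab is pressed in. I'll raise it further, turn, and move beside the free charger for a closer look.

Call:
arm_command --commands '[{"dp": [0,0,-0.022],"dr": [0,0,0],"gripper": -1},{"dp": [0,0,-0.022],"dr": [0,0,0],"gripper": -1},{"dp": [0,0,-0.022],"dr": [0,0,0],"gripper": -1},{"dp": [0,0,-0.022],"dr": [0,0,0],"gripper": -1},{"dp": [0,0,-0.022],"dr": [0,0,-0.116],"gripper": -1}]'

```text
time: 6.75
ee_pos: [591.8, 120.7, 205.7]
eef_rot: [0.0, -0.018, 1.0, 0.0]
ft_force: [0.7, 1.0, -3.0]
width: 0.473
```

Call:
arm_command --commands '[{"dp": [-0.01,0.035,0],"dr": [0,0,0],"gripper": -1},{"dp": [-0.01,0.035,0],"dr": [0,0,0],"gripper": -1},{"dp": [-0.01,0.035,0],"dr": [0,0,0],"gripper": -1},{"dp": [-0.01,0.035,0],"dr": [0,0,0],"gripper": -1},{"dp": [0,0,0],"dr": [0,0,0],"gripper": -1}]'

```text
time: 7.25
ee_pos: [627.7, 266.1, 203.8]
eef_rot: [0.001, -0.019, 1.0, 0.0]
ft_force: [-0.4, -1.6, -4.7]
width: 0.477
```

Run:
```python
from h import *
import pickle
plan(502.5,284,200,182)
c=cam('wrist');pickle.dump(c,open('w4.pkl','wb'))
p=proj(c,[502.5,283,60]);print(p)
for X in [(502.5+48,283+50,60),(502.5-48,283-50,60)]:print(proj(c,X))
u,v=p.astype(int);cv2.imwrite('pics/w4full.png',c[0])
u0,v0=u-100,max(v-75,0);print(u0,v0)
o=cv2.resize(c[0][v0:v0+150,u0:u0+200],None,fx=4,fy=4,interpolation=cv2.INTER_CUBIC)
cv2.imwrite('pics/w4.png',np.clip(o*1.6,0,255).astype(np.uint8))
```

```text
at [627.7 266.1 203.8] yaw -177.84 F [-0.4 -1.6 -4.7] w 0.477 t 7.2 tilt [0.0011 0.0008]
drz 0.003 then dp mm [124.5  22.3   3.8]
[455.65691648 199.04944883]
[397.26639523 246.26203851]
[520.14388162 146.90748195]
355 124
```

View pics/w4.png

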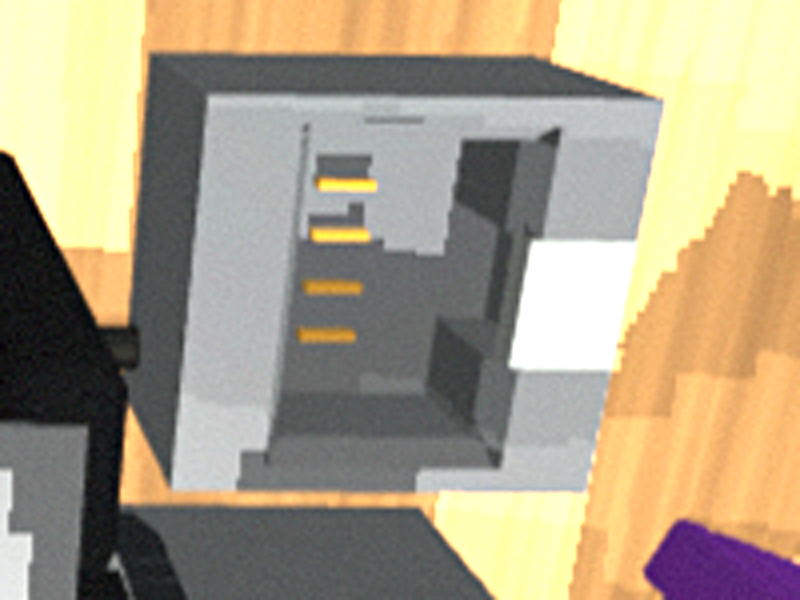

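Run:
```python
from h import *
import pickle
c=pickle.load(open('w4.pkl','rb'))
P=rect(c,[(355+x/4,124+y/4) for x,y in [(208,94),(661,100),(587,491),(172,490)]],60)
plan(P[0],P[1],150,182)
```

```text
[[552.8, 237.3], [454.0, 234.8], [450.2, 329.6], [549.8, 333.2]]
c [501.7 283.7] size [99.6 96. ] [np.float64(-178.6), np.float64(92.3), np.float64(2.1), np.float64(-88.2)]
at [627.  264.2 203.8] yaw -177.87 F [-0.1 -0.8 -4.1] w 0.475 t 7.3 tilt [0.0001 0.    ]
drz 0.002 then dp mm [124.5  23.9  53.8]
```

Call:
arm_command --commands '[{"dp": [0.031,0.00625,0],"dr": [0,0,0.003],"gripper": -1},{"dp": [0.031,0.00625,0],"dr": [0,0,0],"gripper": -1},{"dp": [0.031,0.00625,0],"dr": [0,0,0],"gripper": -1},{"dp": [0.031,0.00625,0],"dr": [0,0,0],"gripper": -1},{"dp": [0,0,0.02],"dr": [0,0,0],"gripper": -1}]'

```text
time: 7.8
ee_pos: [500.6, 283.6, 187.9]
eef_rot: [0.002, -0.017, 1.0, 0.002]
ft_force: [1.4, 0.9, -3.4]
width: 0.469
```

Call:
arm_command --commands '[{"dp": [0,0,0.03],"dr": [0,0,0],"gripper": -1},{"dp": [0,0,0.02],"dr": [0,0,0],"gripper": -1},{"dp": [0,0,0.015],"dr": [0,0,0],"gripper": -1},{"dp": [0,0,0],"dr": [0,0,0],"gripper": -1},{"dp": [0,0,0],"dr": [0,0,0],"gripper": -1}]'

```text
time: 8.3
ee_pos: [502.4, 282.6, 120.3]
eef_rot: [0.0, -0.016, 1.0, 0.0]
ft_force: [0.2, -0.4, -3.5]
width: 0.472
```

Run:
```python
from h import *
plan(502.5,284.8,106,181.9)
```

```text
at [502.4 282.6 120.3] yaw -178.18 F [ 0.2 -0.4 -3.5] w 0.472 t 8.3 tilt [0.0008 0.0001]
drz -0.001 then dp mm [-0.2  2.2 14.3]
```

Call:
arm_command --commands '[{"dp": [0,0.002,0.005],"dr": [0,0,0],"gripper": -1},{"dp": [0,0,0.006],"dr": [0,0,0],"gripper": -1},{"dp": [0,0,0.005],"dr": [0,0,0],"gripper": -1},{"dp": [0,0,0.004],"dr": [0,0,0],"gripper": -1},{"dp": [0,0,0.003],"dr": [0,0,0],"gripper": -1}]'

```text
time: 8.8
ee_pos: [501.9, 284.8, 96.4]
eef_rot: [0.0, -0.016, 1.0, 0.0]
ft_force: [-0.3, -1.0, -3.5]
width: 0.47
```

Call:
arm_command --commands '[{"dp": [0,0,0.003],"dr": [0,0,0],"gripper": -1},{"dp": [0,0,0.003],"dr": [0,0,0],"gripper": -1},{"dp": [0,0,0.003],"dr": [0,0,0],"gripper": -1},{"dp": [0,0,0],"dr": [0,0,0],"gripper": -1},{"dp": [0,0,0],"dr": [0,0,0],"gripper": -1}]'

```text
time: 9.3
ee_pos: [502.0, 284.9, 87.8]
eef_rot: [0.0, -0.016, 1.0, 0.0]
ft_force: [0.5, 0.2, -3.2]
width: 0.471
```

Run:
```python
from h import *
plan(502.5,284.8,71,181.9)
```

```text
at [502.  284.9  87.8] yaw -178.17 F [ 0.5  0.2 -3.2] w 0.471 t 9.3 tilt [0.0005 0.0003]
drz -0.001 then dp mm [-0.5 -0.2 16.8]
```

Call:
arm_command --commands '[{"dp": [0,0,0.004],"dr": [0,0,0],"gripper": -1},{"dp": [0,0,0.004],"dr": [0,0,0],"gripper": -1},{"dp": [0,0,0.004],"dr": [0,0,0],"gripper": -1},{"dp": [0,0,0.003],"dr": [0,0,0],"gripper": -1},{"dp": [0,0,0.003],"dr": [0,0,0],"gripper": -1}]'

```text
time: 9.8
ee_pos: [502.2, 284.6, 70.8]
eef_rot: [0.0, -0.016, 1.0, -0.0]
ft_force: [-12.9, -5.4, 34.5]
width: 0.471
```

Call:
arm_command --commands '[{"dp": [0,0,0.001],"dr": [0,0,0],"gripper": -1},{"dp": [0,0,0],"dr": [0,0,0],"gripper": -1},{"dp": [0,0,0],"dr": [0,0,0],"gripper": -1},{"dp": [0,0,0],"dr": [0,0,0],"gripper": -1},{"dp": [0,0,0],"dr": [0,0,0],"gripper": -1}]'

```text
time: 10.3
ee_pos: [502.1, 284.7, 70.9]
eef_rot: [0.001, -0.016, 1.0, 0.0]
ft_force: [-7.3, -3.5, 15.5]
width: 0.473
```

Call:
arm_command --commands '[{"dp": [0,0,0],"dr": [0,0,0],"gripper": 1},{"dp": [0,0,0],"dr": [0,0,0],"gripper": 1},{"dp": [0,0,0],"dr": [0,0,0],"gripper": 1},{"dp": [0,0,0],"dr": [0,0,0],"gripper": 1},{"dp": [0,0,0],"dr": [0,0,0],"gripper": 1}]'

```text
time: 10.8
ee_pos: [502.3, 285.1, 68.8]
eef_rot: [0.0, -0.016, 1.0, 0.0]
ft_force: [0.1, 0.2, 0.2]
width: 1.0
```

Call:
arm_command --commands '[{"dp": [0,0,-0.02],"dr": [0,0,0],"gripper": 1},{"dp": [0,0,-0.03],"dr": [0,0,0],"gripper": 1},{"dp": [0,0,-0.045],"dr": [0,0,0],"gripper": 1},{"dp": [0,0,-0.045],"dr": [0,0,0],"gripper": 1},{"dp": [0,0,-0.045],"dr": [0,0,0],"gripper": 1}]'

```text
time: 11.3
ee_pos: [501.8, 284.7, 255.7]
eef_rot: [0.0, -0.016, 1.0, 0.0]
ft_force: [0.9, 1.0, -0.3]
width: 0.996
```

Call:
arm_command --commands '[{"dp": [-0.012,0.024,0],"dr": [0,0,0],"gripper": 1},{"dp": [-0.012,0.024,0],"dr": [0,0,0],"gripper": 1},{"dp": [0,0,0],"dr": [0,0,0],"gripper": 1},{"dp": [0,0,0],"dr": [0,0,0],"gripper": 1},{"dp": [0,0,0],"dr": [0,0,0],"gripper": 1}]'

```text
time: 11.8
ee_pos: [524.1, 333.1, 253.5]
eef_rot: [-0.0, -0.016, 1.0, -0.0]
ft_force: [0.8, 0.1, 0.9]
width: 1.003
```

Run:
```python
from h import *
import pickle
plan(525,405,100,180)
c=cam('wrist');pickle.dump(c,open('w5.pkl','wb'))
cv2.imwrite('pics/w5full.png',c[0])
print(proj(c,[525,405,60]),proj(c,[502,283,110]))
o=c[0][60:360,200:460]
cv2.imwrite('pics/w5.png',np.clip(cv2.resize(o,(520,600),interpolation=cv2.INTER_CUBIC)*1.7,0,255).astype(np.uint8))
```

```text
at [524.1 333.1 253.5] yaw -178.17 F [0.8 0.1 0.9] w 1.003 t 11.8 tilt [-0.     -0.0003]
drz 0.032 then dp mm [ -0.9  71.9 153.5]
[316.38592852 227.01528024] [347.55735633 120.41276901]
```

View pics/w5.png

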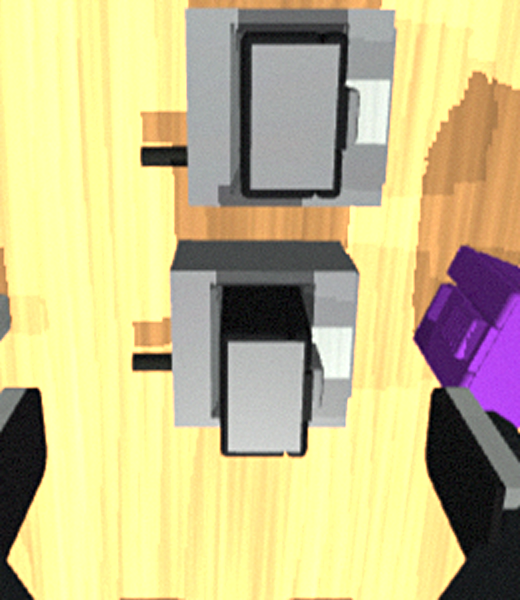

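Run:
```python
from h import *
import pickle
c=pickle.load(open('w5.pkl','rb'))
f=lambda L:[(200+x/2,60+y/2) for x,y in L]
P=rect(c,f([(173,271),(358,271),(347,426),(174,426)]),60)
rect(c,f([(222,335),(309,337),(304,456),(221,454)]),110)
print('flat');rect(c,f([(241,32),(347,32),(340,196),(241,196)]),110)
print('purple',onplane(c,200+430/2,60+330/2,80),onplane(c,200+460/2,60+400/2,0))
plan(*P,66,181.9)
```

```text
[[558.1, 369.2], [459.1, 366.0], [457.0, 461.0], [557.3, 464.2]]
c [507.9 415.1] size [101.3  95. ] [np.float64(-178.1), np.float64(91.3), np.float64(1.9), np.float64(-89.5)]
[[530.5, 383.2], [489.5, 382.9], [487.7, 448.1], [529.3, 448.3]]
c [509.2 415.6] size [41.7 65.6] [np.float64(-179.6), np.float64(91.6), np.float64(0.3), np.float64(-89.0)]
flat
[[526.2, 248.1], [483.0, 246.7], [480.3, 314.8], [523.9, 316.2]]
c [503.3 281.5] size [43.5 68.3] [np.float64(-178.2), np.float64(92.2), np.float64(1.8), np.float64(-88.0)]
purple [422.98026016 390.41002118] [369.97921265 475.42797255]
at [524.1 333.  253.7] yaw -178.18 F [ 0.1 -0.1 -0. ] w 1.002 t 11.8 tilt [ 0.0002 -0.0001]
drz -0.001 then dp mm [ 13.5  82.6 187.7]
```

The flat pack sits in the free charger with its tab out, and the flat-pack top check reads (503,282) against the bay at (502,283.5). Now the charged pack at about (508.5,415.3).

Call:
arm_command --commands '[{"dp": [0.003,0.0208,0.012],"dr": [0,0,0.01],"gripper": 1},{"dp": [0.003,0.0208,0.012],"dr": [0,0,0],"gripper": 1},{"dp": [0.003,0.0208,0.012],"dr": [0,0,0],"gripper": 1},{"dp": [0.003,0.0208,0.012],"dr": [0,0,0],"gripper": 1},{"dp": [0,0,0],"dr": [0,0,0],"gripper": 1}]'

```text
time: 12.35
ee_pos: [508.8, 418.8, 202.5]
eef_rot: [-0.001, -0.012, 1.0, -0.001]
ft_force: [-0.8, -0.7, -0.3]
width: 1.002
```

Call:
arm_command --commands '[{"dp": [0,0,0.025],"dr": [0,0,0],"gripper": 1},{"dp": [0,0,0.025],"dr": [0,0,0],"gripper": 1},{"dp": [0,0,0.025],"dr": [0,0,0],"gripper": 1},{"dp": [0,0,0.025],"dr": [0,0,0],"gripper": 1},{"dp": [0,0,0],"dr": [0,0,0],"gripper": 1}]'

```text
time: 12.85
ee_pos: [508.6, 415.1, 101.8]
eef_rot: [-0.002, -0.011, 1.0, -0.002]
ft_force: [1.0, -0.7, 0.2]
width: 0.999
```

Call:
arm_command --commands '[{"dp": [0,0,0.022],"dr": [0,0,0],"gripper": 1},{"dp": [0,0,0.018],"dr": [0,0,0],"gripper": 1},{"dp": [0,0,0],"dr": [0,0,0],"gripper": 1},{"dp": [0,0,0],"dr": [0,0,0],"gripper": 1},{"dp": [0,0,0],"dr": [0,0,0],"gripper": 1}]'

```text
time: 13.35
ee_pos: [511.1, 417.5, 67.6]
eef_rot: [0.001, -0.011, 1.0, 0.001]
ft_force: [-0.3, 0.1, 0.4]
width: 0.998
```

Run:
```python
from h import *
plan(508.5,415.3,68,181.3)
```

```text
at [511.1 417.5  67.6] yaw -178.71 F [-0.3  0.1  0.4] w 0.998 t 13.3 tilt [0.0021 0.002 ]
drz -0.0 then dp mm [ 2.7 -2.1 -0.4]
```

Call:
arm_command --commands '[{"dp": [0.002,-0.0015,0],"dr": [0,0,0],"gripper": 1},{"dp": [0,0,0],"dr": [0,0,0],"gripper": 1},{"dp": [0,0,0],"dr": [0,0,0],"gripper": -1},{"dp": [0,0,0],"dr": [0,0,0],"gripper": -1},{"dp": [0,0,0],"dr": [0,0,0],"gripper": -1}]'

```text
time: 13.85
ee_pos: [507.9, 414.9, 66.0]
eef_rot: [-0.0, -0.011, 1.0, 0.0]
ft_force: [0.6, -0.8, -0.1]
width: 0.517
```

Call:
arm_command --commands '[{"dp": [0,0,0],"dr": [0,0,0],"gripper": -1},{"dp": [0,0,0],"dr": [0,0,0],"gripper": -1},{"dp": [0,0,0],"dr": [0,0,0],"gripper": -1},{"dp": [0,0,0],"dr": [0,0,0],"gripper": -1},{"dp": [0,0,0],"dr": [0,0,0],"gripper": -1}]'

```text
time: 14.35
ee_pos: [508.4, 415.1, 67.1]
eef_rot: [0.0, -0.011, 1.0, 0.0]
ft_force: [-3.9, -1.6, 10.4]
width: 0.475
```

Call:
arm_command --commands '[{"dp": [0,0,-0.003],"dr": [0,0,0],"gripper": -1},{"dp": [0,0,-0.004],"dr": [0,0,0],"gripper": -1},{"dp": [0,0,-0.006],"dr": [0,0,0],"gripper": -1},{"dp": [0,0,-0.006],"dr": [0,0,0],"gripper": -1},{"dp": [0,0,0],"dr": [0,0,0],"gripper": -1}]'

```text
time: 14.85
ee_pos: [509.0, 415.5, 85.9]
eef_rot: [0.001, -0.011, 1.0, 0.001]
ft_force: [0.0, 0.2, -4.3]
width: 0.469
```

Run:
```python
from h import *
plan(508.5,415.3,205,181.3)
```

```text
at [509.  415.5  85.9] yaw -178.73 F [ 0.   0.2 -4.3] w 0.469 t 14.8 tilt [0.0016 0.0016]
drz -0.001 then dp mm [   0.5   -0.2 -119.1]
```

Call:
arm_command --commands '[{"dp": [0,0,-0.024],"dr": [0,0,0],"gripper": -1},{"dp": [0,0,-0.024],"dr": [0,0,0],"gripper": -1},{"dp": [0,0,-0.024],"dr": [0,0,0],"gripper": -1},{"dp": [0,0,-0.024],"dr": [0,0,0.053],"gripper": -1},{"dp": [0,0,-0.024],"dr": [0,0,0.053],"gripper": -1}]'

```text
time: 15.35
ee_pos: [508.2, 414.8, 205.7]
eef_rot: [0.0, 0.043, 0.999, 0.0]
ft_force: [0.2, 1.1, -3.7]
width: 0.472
```

Call:
arm_command --commands '[{"dp": [-0.0132,-0.036,0],"dr": [0,0,0],"gripper": -1},{"dp": [-0.0132,-0.036,0],"dr": [0,0,0],"gripper": -1},{"dp": [-0.0132,-0.036,0],"dr": [0,0,0],"gripper": -1},{"dp": [-0.0132,-0.036,0],"dr": [0,0,0],"gripper": -1},{"dp": [-0.0132,-0.036,0],"dr": [0,0,0],"gripper": -1}]'

```text
time: 15.85
ee_pos: [559.1, 228.6, 204.8]
eef_rot: [0.0, 0.042, 0.999, 0.0]
ft_force: [0.3, -0.4, -3.5]
width: 0.476
```

Call:
arm_command --commands '[{"dp": [-0.0132,-0.036,0],"dr": [0,0,0],"gripper": -1},{"dp": [-0.0132,-0.036,0],"dr": [0,0,0],"gripper": -1},{"dp": [-0.0132,-0.036,0],"dr": [0,0,0],"gripper": -1},{"dp": [0,0,0.02],"dr": [0,0,0],"gripper": -1},{"dp": [0,0,0.03],"dr": [0,0,0],"gripper": -1}]'

```text
time: 16.35
ee_pos: [591.0, 118.2, 156.1]
eef_rot: [0.002, 0.043, 0.999, 0.001]
ft_force: [0.7, 0.5, -4.3]
width: 0.473
```

Call:
arm_command --commands '[{"dp": [0,0,0.02],"dr": [0,0,0],"gripper": -1},{"dp": [0,0,0.015],"dr": [0,0,0],"gripper": -1},{"dp": [0,0,0],"dr": [0,0,0],"gripper": -1},{"dp": [0,0,0],"dr": [0,0,0],"gripper": -1},{"dp": [0,0,0],"dr": [0,0,0],"gripper": -1}]'

```text
time: 16.85
ee_pos: [590.2, 119.5, 121.0]
eef_rot: [0.001, 0.042, 0.999, 0.001]
ft_force: [-0.3, -0.3, -3.4]
width: 0.469
```

Run:
```python
from h import *
plan(590.3,119.6,106,175.2)
c=cam('wrist');cv2.imwrite('pics/w6.png',c[0])
```

```text
at [590.2 119.5 121. ] yaw 175.2 F [-0.3 -0.3 -3.4] w 0.469 t 16.9 tilt [0.0022 0.001 ]
drz 0.0 then dp mm [-0.1  0.1 15. ]
```

View pics/w6.png

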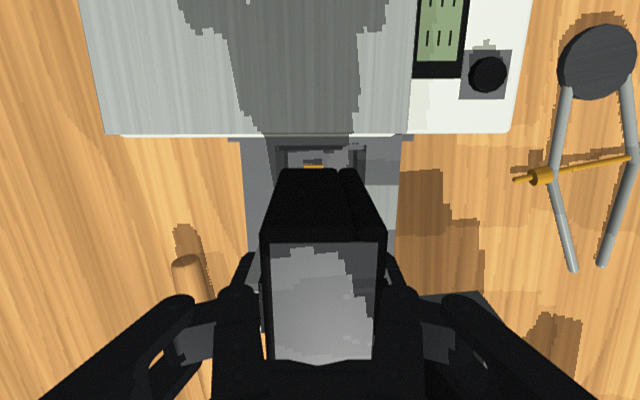

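It is positioned over the well with the pack upright, so I'll lower it gently.

Call:
arm_command --commands '[{"dp": [0,0,0.006],"dr": [0,0,0],"gripper": -1},{"dp": [0,0,0.006],"dr": [0,0,0],"gripper": -1},{"dp": [0,0,0.005],"dr": [0,0,0],"gripper": -1},{"dp": [0,0,0.004],"dr": [0,0,0],"gripper": -1},{"dp": [0,0,0.004],"dr": [0,0,0],"gripper": -1}]'

```text
time: 17.4
ee_pos: [589.4, 119.1, 94.3]
eef_rot: [0.0, 0.042, 0.999, 0.0]
ft_force: [-0.4, 0.7, -3.4]
width: 0.468
```

Call:
arm_command --commands '[{"dp": [0,0,0.004],"dr": [0,0,0],"gripper": -1},{"dp": [0,0,0.004],"dr": [0,0,0],"gripper": -1},{"dp": [0,0,0],"dr": [0,0,0],"gripper": -1},{"dp": [0,0,0],"dr": [0,0,0],"gripper": -1},{"dp": [0,0,0],"dr": [0,0,0],"gripper": -1}]'

```text
time: 17.9
ee_pos: [589.7, 119.2, 87.0]
eef_rot: [0.0, 0.042, 0.999, 0.0]
ft_force: [-0.1, -0.7, -3.3]
width: 0.469
```

Call:
arm_command --commands '[{"dp": [0,0,0.005],"dr": [0,0,0],"gripper": -1},{"dp": [0,0,0.005],"dr": [0,0,0],"gripper": -1},{"dp": [0,0,0.004],"dr": [0,0,0],"gripper": -1},{"dp": [0,0,0.004],"dr": [0,0,0],"gripper": -1},{"dp": [0,0,0.003],"dr": [0,0,0],"gripper": -1}]'

```text
time: 18.4
ee_pos: [589.8, 119.1, 66.9]
eef_rot: [0.0, 0.042, 0.999, -0.0]
ft_force: [-10.4, 1.0, 31.2]
width: 0.472
```

Call:
arm_command --commands '[{"dp": [0,0,0],"dr": [0,0,0],"gripper": -1},{"dp": [0,0,0],"dr": [0,0,0],"gripper": -1},{"dp": [0,0,0],"dr": [0,0,0],"gripper": -1},{"dp": [0,0,0],"dr": [0,0,0],"gripper": -1},{"dp": [0,0,0],"dr": [0,0,0],"gripper": -1}]'

```text
time: 18.9
ee_pos: [589.6, 119.2, 67.1]
eef_rot: [0.001, 0.042, 0.999, 0.0]
ft_force: [-3.9, -0.6, 9.8]
width: 0.472
```

Call:
arm_command --commands '[{"dp": [0,0,0],"dr": [0,0,0],"gripper": 1},{"dp": [0,0,0],"dr": [0,0,0],"gripper": 1},{"dp": [0,0,0],"dr": [0,0,0],"gripper": 1},{"dp": [0,0,0],"dr": [0,0,0],"gripper": 1},{"dp": [0,0,0],"dr": [0,0,0],"gripper": 1}]'

```text
time: 19.4
ee_pos: [589.8, 119.3, 65.8]
eef_rot: [0.0, 0.042, 0.999, 0.0]
ft_force: [0.2, 0.5, -0.9]
width: 0.998
```

Call:
arm_command --commands '[{"dp": [0,0,-0.02],"dr": [0,0,0],"gripper": 1},{"dp": [0,0,-0.03],"dr": [0,0,0],"gripper": 1},{"dp": [0,0,-0.035],"dr": [0,0,0],"gripper": 1},{"dp": [0,0,-0.035],"dr": [0,0,0],"gripper": -1},{"dp": [0,0,-0.03],"dr": [0,0,0],"gripper": -1}]'

```text
time: 19.9
ee_pos: [589.8, 119.2, 217.9]
eef_rot: [0.001, 0.042, 0.999, 0.0]
ft_force: [0.6, -0.2, -0.5]
width: 0.693
```

Call:
arm_command --commands '[{"dp": [0.0238,-0.021,0],"dr": [0,0,0],"gripper": -1},{"dp": [0.0238,-0.021,0],"dr": [0,0,0],"gripper": -1},{"dp": [0.0238,-0.021,0],"dr": [0,0,0],"gripper": -1},{"dp": [0.0238,-0.021,0],"dr": [0,0,0],"gripper": -1},{"dp": [0,0,0],"dr": [0,0,0],"gripper": -1}]'

```text
time: 20.4
ee_pos: [484.9, 41.7, 216.2]
eef_rot: [0.0, 0.043, 0.999, 0.001]
ft_force: [1.4, -0.3, -0.2]
width: -0.003
```

Run:
```python
from h import *
import pickle
plan(488,43.4,75,175.2)
c=cam('wrist');cv2.imwrite('pics/w7.png',c[0]);pickle.dump(c,open('w7.pkl','wb'))
for p in [(488,43.4,63),(482.6,-16.2,63),(478,-75.9,63),(589.7,119.2,110)]:print(proj(c,p).round())
```

```text
at [484.9  41.7 216.2] yaw 175.13 F [ 1.4 -0.3 -0.2] w -0.003 t 20.4 tilt [0.0007 0.001 ]
drz -0.001 then dp mm [ -2.9   2.  141.2]
[316. 175.]
[317. 109.]
[316.  33.]
[207. 283.]
```

View pics/w7.png

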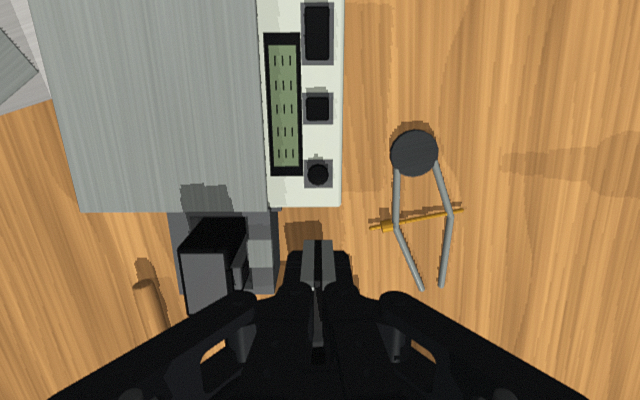

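The view confirms the pack is seated with its tab out, the keys are at (318,173), (318,108) and (318,33), and the pan is empty. Pressing the round key.

Call:
arm_command --commands '[{"dp": [-0.002,0.0014,0.04],"dr": [0,0,0],"gripper": -1},{"dp": [0,0,0.04],"dr": [0,0,0],"gripper": -1},{"dp": [0,0,0.04],"dr": [0,0,0],"gripper": -1},{"dp": [0,0,0.02],"dr": [0,0,0],"gripper": -1},{"dp": [0,0,0],"dr": [0,0,0],"gripper": -1}]'

```text
time: 20.95
ee_pos: [488.5, 44.3, 72.8]
eef_rot: [-0.002, 0.042, 0.999, -0.001]
ft_force: [0.3, 0.5, 0.5]
width: -0.0
```

Call:
arm_command --commands '[{"dp": [0,0,0.004],"dr": [0,0,0],"gripper": -1},{"dp": [0,0,0.004],"dr": [0,0,0],"gripper": -1},{"dp": [0,0,0.003],"dr": [0,0,0],"gripper": -1},{"dp": [0,0,0],"dr": [0,0,0],"gripper": -1},{"dp": [0,0,0],"dr": [0,0,0],"gripper": -1}]'

```text
time: 21.45
ee_pos: [490.1, 44.8, 65.3]
eef_rot: [0.001, 0.042, 0.999, 0.0]
ft_force: [-0.1, 1.0, 0.2]
width: -0.004
```

Call:
arm_command --commands '[{"dp": [0.002,-0.002,0.001],"dr": [0,0,0],"gripper": -1},{"dp": [0,0,0.002],"dr": [0,0,0],"gripper": -1},{"dp": [0,0,0.002],"dr": [0,0,0],"gripper": -1},{"dp": [0,0,0.002],"dr": [0,0,0],"gripper": -1},{"dp": [0,0,0],"dr": [0,0,0],"gripper": -1}]'

```text
time: 21.95
ee_pos: [487.5, 42.7, 58.8]
eef_rot: [0.0, 0.042, 0.999, -0.0]
ft_force: [-6.9, 0.4, 17.4]
width: -0.0
```

Call:
arm_command --commands '[{"dp": [0,0,0],"dr": [0,0,0],"gripper": -1},{"dp": [0,0,0],"dr": [0,0,0],"gripper": -1},{"dp": [0,0,0],"dr": [0,0,0],"gripper": -1},{"dp": [0,0,0],"dr": [0,0,0],"gripper": -1},{"dp": [0,0,0],"dr": [0,0,0],"gripper": -1}]'

```text
time: 22.45
ee_pos: [487.5, 42.7, 58.8]
eef_rot: [0.0, 0.042, 0.999, 0.0]
ft_force: [-5.9, 0.3, 17.4]
width: 0.001
```

The round key is fully down (17 N at z 58.8, full travel 59). Rising and looking over the tray and brackets.

Call:
arm_command --commands '[{"dp": [0,0,-0.044],"dr": [0,0,0],"gripper": -1},{"dp": [0,0,-0.044],"dr": [0,0,0],"gripper": -1},{"dp": [0,0,-0.044],"dr": [0,0,0],"gripper": -1},{"dp": [0,0,-0.044],"dr": [0,0,0],"gripper": -1},{"dp": [0,0,-0.044],"dr": [0,0,0],"gripper": -1}]'

```text
time: 22.95
ee_pos: [487.1, 42.7, 279.5]
eef_rot: [0.0, 0.042, 0.999, 0.0]
ft_force: [0.7, 0.8, 0.0]
width: 0.003
```

Call:
arm_command --commands '[{"dp": [-0.0195,-0.0351,0],"dr": [0,0,0],"gripper": 1},{"dp": [-0.0195,-0.0351,0],"dr": [0,0,0],"gripper": 1},{"dp": [-0.0195,-0.0351,0],"dr": [0,0,0],"gripper": 1},{"dp": [-0.0195,-0.0351,0],"dr": [0,0,0],"gripper": 1},{"dp": [-0.0195,-0.0351,0],"dr": [0,0,0],"gripper": 1}]'

```text
time: 23.45
ee_pos: [570.4, -141.8, 277.4]
eef_rot: [0.0, 0.042, 0.999, 0.0]
ft_force: [0.6, 1.1, 0.3]
width: 0.85
```

Call:
arm_command --commands '[{"dp": [-0.0195,-0.0351,0],"dr": [0,0,0],"gripper": 1},{"dp": [-0.0195,-0.0351,0],"dr": [0,0,0],"gripper": 1},{"dp": [-0.0195,-0.0351,0],"dr": [0,0,0],"gripper": 1},{"dp": [0,0,0],"dr": [0,0,0],"gripper": 1},{"dp": [0,0,0],"dr": [0,0,0],"gripper": 1}]'

```text
time: 23.95
ee_pos: [619.2, -251.0, 276.2]
eef_rot: [-0.001, 0.043, 0.999, 0.0]
ft_force: [-0.2, 0.4, 1.0]
width: 0.996
```

Run:
```python
from h import *
import pickle
plan(590,-235,200,110)
c=cam('wrist');cv2.imwrite('pics/w8.png',c[0]);pickle.dump(c,open('w8.pkl','wb'))
```

```text
at [ 619.2 -251.   276.2] yaw 175.07 F [-0.2  0.4  1. ] w 0.996 t 23.9 tilt [-0.0013  0.0008]
drz 1.136 then dp mm [ 25.1 -22.   76.2]
```

View pics/w8.png

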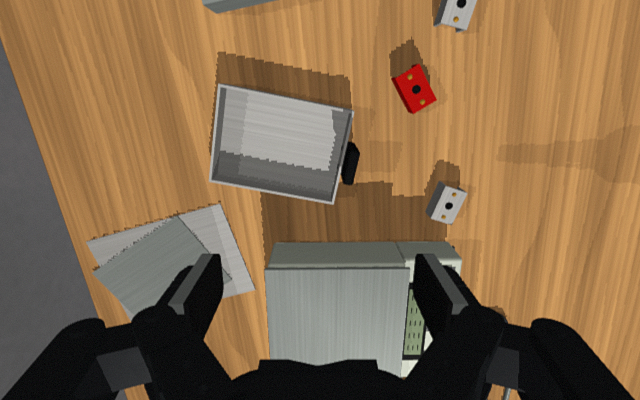

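The view shows the tray rim with corners (219,84), (353,112), (333,203) and (210,181), the grip at (351,163), a bracket at (446,203), the red look-alike at (414,89) and another bracket at (456,10).

```bash
cat >> h.py <<'E'
def grey(c,u,v,r,z,thr=120):
    im=c[0];u0,v0=max(u-r,0),max(v-r,0);w=im[v0:v+r,u0:u+r].astype(int)
    m=((w.max(2)-w.min(2)<25)&(w.min(2)>thr)).astype(np.uint8)
    m=cv2.morphologyEx(m,cv2.MORPH_CLOSE,np.ones((5,5)))
    cs=cv2.findContours(m,cv2.RETR_EXTERNAL,cv2.CHAIN_APPROX_NONE)[0];k=max(cs,key=cv2.contourArea)[:,0]+[u0,v0]
    P=np.array([onplane(c,a,b,z) for a,b in k],np.float32);q=cv2.minAreaRect(P);B=cv2.boxPoints(q)
    e=B[1]-B[0] if np.linalg.norm(B[1]-B[0])>np.linalg.norm(B[2]-B[1]) else B[2]-B[1]
    print('centre',np.round(q[0],1),'size',np.round(q[1],1),'long axis deg',np.degrees(np.arctan2(e[1],e[0])).round(1),'px',k.min(0),k.max(0))
E
python3 - <<'E'
from h import *
import pickle
c=pickle.load(open('w8.pkl','rb'))
rect(c,[(219,84),(353,112),(333,203),(210,181)],30)
print('grip',onplane(c,352,141,66),onplane(c,346,185,66), onplane(c,351,163,66))
for t in (110,140,170): grey(c,446,203,32,24,t)
grey(c,456,10,32,24,140)
print('scale',onplane(c,268,267,72),onplane(c,409,267,72))
E
```

```text
[[723.8, -338.4], [576.4, -295.0], [607.1, -186.3], [754.8, -227.8]]
c [ 665.5 -261.9] size [114.8 153.7] [np.float64(163.6), np.float64(74.2), np.float64(-15.7), np.float64(-105.7)]
grip [ 582.50759106 -268.1767527 ] [ 591.80950818 -219.68312135] [ 584.8889281  -244.25381184]
centre [ 461.6 -168.6] size [46.4 29.7] long axis deg 66.5 px [431 186] [466 223]
centre [ 461.4 -168.2] size [45.4 29.2] long axis deg 66.5 px [431 187] [466 223]
centre [ 460.5 -167.9] size [43.5 26.8] long axis deg 65.5 px [432 188] [459 222]
centre [ 459.1 -389.2] size [29.  29.8] long axis deg -17.8 px [441   0] [476  29]
scale [ 690.72948464 -127.63169725] [ 523.57436684 -113.23766091]
```

Run:
```python
from h import *
import pickle
c7=pickle.load(open('w7.pkl','rb'));c1=pickle.load(open('w1.pkl','rb'));c8=pickle.load(open('w8.pkl','rb'))
for n,c,L in [('w7',c7,[(80,211),(268,209)]),('w1',c1,[(200,143),(357,151)]),('w8',c8,[(266,267),(409,267)])]:
    print(n,[onplane(c,*p,72).round(1).tolist() for p in L])
print('bot',onplane(c8,275,242,0),onplane(c8,450,242,0))
plan(584.6,-239,200,164.2)
```

```text
w7 [[710.0, 56.7], [535.4, 69.5]]
w1 [[709.2, 57.3], [532.5, 66.5]]
w8 [[693.1, -127.8], [523.6, -113.2]]
bot [ 691.63897556 -124.24483544] [ 447.66272546 -103.228644  ]
at [ 619.1 -250.2  276.8] yaw 175.14 F [ 0.6  1.3 -1.4] w 1.0 t 24.0 tilt [-0.0007  0.0007]
drz 0.191 then dp mm [36.3  1.4 76.8]
```

Call:
arm_command --commands '[{"dp": [0,0,0],"dr": [0,0,0.1],"gripper": 1},{"dp": [0,0,0],"dr": [0,0,0.091],"gripper": 1},{"dp": [0.018,0.0007,0.035],"dr": [0,0,0],"gripper": 1},{"dp": [0.018,0.0007,0.035],"dr": [0,0,0],"gripper": 1},{"dp": [0,0,0.03],"dr": [0,0,0],"gripper": 1}]'

```text
time: 24.5
ee_pos: [583.0, -237.0, 177.3]
eef_rot: [0.001, 0.136, 0.991, 0.001]
ft_force: [1.3, 0.0, -0.3]
width: 0.998
```

Call:
arm_command --commands '[{"dp": [0,0,0.03],"dr": [0,0,0],"gripper": 1},{"dp": [0,0,0.02],"dr": [0,0,0],"gripper": 1},{"dp": [0,0,0],"dr": [0,0,0],"gripper": 1},{"dp": [0,0,0],"dr": [0,0,0],"gripper": 1},{"dp": [0,0,0],"dr": [0,0,0],"gripper": 1}]'

```text
time: 25.0
ee_pos: [586.2, -238.7, 129.6]
eef_rot: [0.002, 0.137, 0.991, 0.0]
ft_force: [-0.2, 0.3, 0.1]
width: 1.001
```

Run:
```python
from h import *
import pickle
plan(584.6,-239,37,164.2)
c=cam('scene');cv2.imwrite('pics/s2.png',c[0])
for g in ['scene']:
    print(proj(c,[584.6,-239,66]),proj(c,[665.5,-262,30]))
o=pickle.load(open('scene.pkl','rb'))[0]
d=cv2.absdiff(c[0],o).max(2);print([d[y:y+30,x:x+30].mean().round(1) for x,y in [(190,170),(210,182),(262,180),(185,230)]])
```

```text
at [ 586.2 -238.7  129.6] yaw 164.3 F [-0.2  0.3  0.1] w 1.001 t 25.0 tilt [ 0.0032 -0.0003]
drz 0.002 then dp mm [ 1.5 -0.7 92.6]
[235.48941369 204.43890381] [217.36013288 234.68067857]
[np.float64(53.8), np.float64(23.0), np.float64(7.8), np.float64(8.9)]
```

Well aligned, so I'll descend and grip the tray's handle.

Call:
arm_command --commands '[{"dp": [0.0005,0,0.03],"dr": [0,0,0],"gripper": 1},{"dp": [0,0,0.03],"dr": [0,0,0],"gripper": 1},{"dp": [0,0,0.02],"dr": [0,0,0],"gripper": 1},{"dp": [0,0,0.011],"dr": [0,0,0],"gripper": 1},{"dp": [0,0,0],"dr": [0,0,0],"gripper": 1}]'

```text
time: 25.55
ee_pos: [584.4, -238.7, 36.1]
eef_rot: [-0.0, 0.137, 0.991, 0.0]
ft_force: [1.1, -0.6, -0.0]
width: 1.001
```

Call:
arm_command --commands '[{"dp": [0,0,0],"dr": [0,0,0],"gripper": -1},{"dp": [0,0,0],"dr": [0,0,0],"gripper": -1},{"dp": [0,0,0],"dr": [0,0,0],"gripper": -1},{"dp": [0,0,0],"dr": [0,0,0],"gripper": -1},{"dp": [0,0,0],"dr": [0,0,0],"gripper": -1}]'

```text
time: 26.05
ee_pos: [584.7, -238.8, 37.1]
eef_rot: [0.0, 0.137, 0.991, 0.0]
ft_force: [-3.5, 1.3, 0.2]
width: 0.146
```

Call:
arm_command --commands '[{"dp": [0,0,0],"dr": [0,0,0],"gripper": -1},{"dp": [0,0,0],"dr": [0,0,0],"gripper": -1},{"dp": [0,0,0],"dr": [0,0,0],"gripper": -1},{"dp": [0,0,0],"dr": [0,0,0],"gripper": -1},{"dp": [0,0,0],"dr": [0,0,0],"gripper": -1}]'

```text
time: 26.55
ee_pos: [584.7, -238.8, 37.3]
eef_rot: [0.0, 0.137, 0.991, 0.0]
ft_force: [-1.9, 0.6, 5.6]
width: 0.13
```

Run:
```python
from h import *
plan(584.6,-239,37,164.2)
```

```text
at [ 584.7 -238.8   37.3] yaw 164.25 F [-1.9  0.6  5.6] w 0.13 t 26.6 tilt [0.0007 0.0002]
drz 0.001 then dp mm [ 0.1 -0.2  0.3]
```

Call:
arm_command --commands '[{"dp": [0,0,-0.01],"dr": [0,0,0],"gripper": -1},{"dp": [0,0,-0.02],"dr": [0,0,0],"gripper": -1},{"dp": [0,0,-0.04],"dr": [0,0,0],"gripper": -1},{"dp": [0,0,-0.04],"dr": [0,0,0],"gripper": -1},{"dp": [0,0,-0.03],"dr": [0,0,0],"gripper": -1}]'

```text
time: 27.05
ee_pos: [585.0, -239.0, 179.6]
eef_rot: [0.001, 0.137, 0.991, 0.0]
ft_force: [0.2, -0.6, -1.8]
width: 0.131
```

Call:
arm_command --commands '[{"dp": [0,0,0],"dr": [0,0,-0.117],"gripper": -1},{"dp": [0,0,0],"dr": [0,0,-0.117],"gripper": -1},{"dp": [0,0,0],"dr": [0,0,-0.117],"gripper": -1},{"dp": [0,0,0],"dr": [0,0,-0.117],"gripper": -1},{"dp": [0,0,0],"dr": [0,0,-0.117],"gripper": -1}]'

```text
time: 27.55
ee_pos: [584.3, -238.7, 176.8]
eef_rot: [0.0, -0.157, 0.988, 0.0]
ft_force: [0.4, -0.3, -1.4]
width: 0.13
```

Call:
arm_command --commands '[{"dp": [0,0,0],"dr": [0,0,-0.117],"gripper": -1},{"dp": [0,0,0],"dr": [0,0,-0.117],"gripper": -1},{"dp": [0,0,0],"dr": [0,0,-0.117],"gripper": -1},{"dp": [0,0,0],"dr": [0,0,-0.117],"gripper": -1},{"dp": [0,0,0],"dr": [0,0,-0.117],"gripper": -1}]'

```text
time: 28.05
ee_pos: [584.3, -238.7, 176.7]
eef_rot: [0.0, -0.435, 0.901, 0.0]
ft_force: [0.0, -0.3, -1.1]
width: 0.127
```

Call:
arm_command --commands '[{"dp": [0,0,0],"dr": [0,0,-0.117],"gripper": -1},{"dp": [0,0,0],"dr": [0,0,-0.117],"gripper": -1},{"dp": [0,0,0],"dr": [0,0,-0.117],"gripper": -1},{"dp": [0,0,0],"dr": [0,0,-0.117],"gripper": -1},{"dp": [0,0,0],"dr": [0,0,-0.117],"gripper": -1}]'

```text
time: 28.55
ee_pos: [584.4, -238.7, 176.8]
eef_rot: [0.0, -0.676, 0.737, 0.0]
ft_force: [-0.5, -0.6, -2.8]
width: 0.132
```

Run:
```python
from h import *
plan(607.5,-112.7,150,265.1)
```

```text
at [ 584.4 -238.7  176.8] yaw -94.93 F [-0.5 -0.6 -2.8] w 0.132 t 28.6 tilt [0.0002 0.0006]
drz -0.001 then dp mm [-127.5  -12.3   26.8]
```

Call:
arm_command --commands '[{"dp": [-0.0255,-0.0025,0],"dr": [0,0,0],"gripper": -1},{"dp": [-0.0255,-0.0025,0],"dr": [0,0,0],"gripper": -1},{"dp": [-0.0255,-0.0025,0],"dr": [0,0,0],"gripper": -1},{"dp": [-0.0255,-0.0025,0],"dr": [0,0,0],"gripper": -1},{"dp": [-0.0255,-0.0025,0],"dr": [0,0,0],"gripper": -1}]'

```text
time: 29.05
ee_pos: [608.5, -112.0, 176.9]
eef_rot: [0.0, -0.674, 0.739, 0.0]
ft_force: [0.2, -0.2, -2.3]
width: 0.129
```

Call:
arm_command --commands '[{"dp": [0,0,0.02],"dr": [0,0,0],"gripper": -1},{"dp": [0,0,0.02],"dr": [0,0,0],"gripper": -1},{"dp": [0,0,0.012],"dr": [0,0,0],"gripper": -1},{"dp": [0,0,0],"dr": [0,0,0],"gripper": -1},{"dp": [0,0,0],"dr": [0,0,0],"gripper": -1}]'

```text
time: 29.55
ee_pos: [608.9, -113.2, 125.2]
eef_rot: [0.0, -0.674, 0.738, -0.0]
ft_force: [0.2, -0.4, -1.0]
width: 0.126
```

Run:
```python
from h import *
plan(607.5,-112.7,109.3,265.1)
c=cam('side');cv2.imwrite('pics/side3.png',cv2.resize(c[0][130:290,180:420],(720,480),interpolation=cv2.INTER_CUBIC))
```

```text
at [ 608.9 -113.2  125.2] yaw -95.21 F [ 0.2 -0.4 -1. ] w 0.126 t 29.6 tilt [ 0.0005 -0.    ]
drz -0.005 then dp mm [-0.4  1.5 15.9]
```

View pics/side3.png

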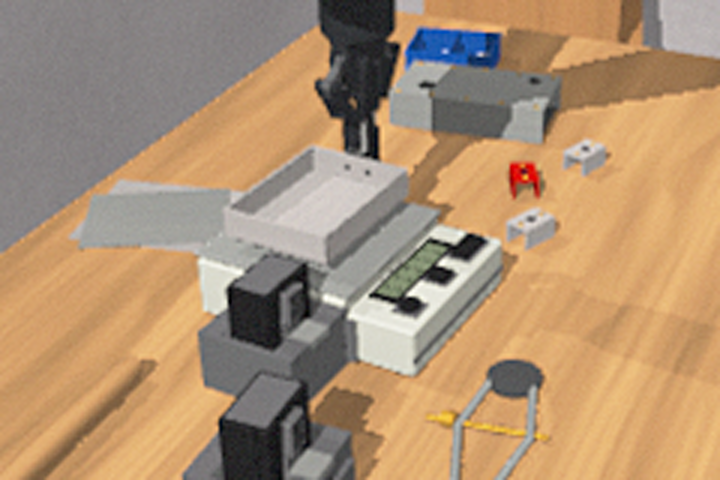

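The tray hangs level above the pan, both packs stand with tabs out, and the two grey brackets are untouched. Lowering and letting go.

Call:
arm_command --commands '[{"dp": [0,0.001,0.005],"dr": [0,0,0],"gripper": -1},{"dp": [0,0,0.005],"dr": [0,0,0],"gripper": -1},{"dp": [0,0,0.004],"dr": [0,0,0],"gripper": -1},{"dp": [0,0,0.002],"dr": [0,0,0],"gripper": -1},{"dp": [0,0,0],"dr": [0,0,0],"gripper": -1}]'

```text
time: 30.1
ee_pos: [607.5, -113.0, 109.3]
eef_rot: [0.0, -0.674, 0.738, -0.0]
ft_force: [-2.7, 0.5, 4.0]
width: 0.13
```

Call:
arm_command --commands '[{"dp": [0,0,0],"dr": [0,0,0],"gripper": -1},{"dp": [0,0,0],"dr": [0,0,0],"gripper": -1},{"dp": [0,0,0],"dr": [0,0,0],"gripper": -1},{"dp": [0,0,0],"dr": [0,0,0],"gripper": -1},{"dp": [0,0,0],"dr": [0,0,0],"gripper": -1}]'

```text
time: 30.6
ee_pos: [607.5, -113.0, 109.3]
eef_rot: [0.0, -0.674, 0.738, -0.0]
ft_force: [-3.4, 0.6, 6.9]
width: 0.129
```

Call:
arm_command --commands '[{"dp": [0,0,0],"dr": [0,0,0],"gripper": 1},{"dp": [0,0,0],"dr": [0,0,0],"gripper": 1},{"dp": [0,0,0],"dr": [0,0,0],"gripper": 1},{"dp": [0,0,0],"dr": [0,0,0],"gripper": 1},{"dp": [0,0,0],"dr": [0,0,0],"gripper": 1}]'

```text
time: 31.1
ee_pos: [607.8, -112.8, 108.6]
eef_rot: [0.0, -0.674, 0.738, -0.0]
ft_force: [0.4, -0.3, 0.3]
width: 0.963
```

Call:
arm_command --commands '[{"dp": [0,0,-0.015],"dr": [0,0,0],"gripper": 1},{"dp": [0,0,-0.025],"dr": [0,0,0],"gripper": 1},{"dp": [0,0,-0.03],"dr": [0,0,0],"gripper": 1},{"dp": [0,0,-0.03],"dr": [0,0,0],"gripper": -1},{"dp": [0,0,-0.01],"dr": [0,0,0],"gripper": -1}]'

```text
time: 31.6
ee_pos: [609.2, -113.1, 222.4]
eef_rot: [0.002, -0.674, 0.738, -0.002]
ft_force: [0.7, 0.1, 0.1]
width: 0.69
```

Call:
arm_command --commands '[{"dp": [-0.0212,0.0334,0],"dr": [0,0,0],"gripper": -1},{"dp": [-0.0212,0.0334,0],"dr": [0,0,0],"gripper": -1},{"dp": [-0.0212,0.0334,0],"dr": [0,0,0],"gripper": -1},{"dp": [-0.0212,0.0334,0],"dr": [0,0,0],"gripper": -1},{"dp": [0,0,0],"dr": [0,0,0],"gripper": -1}]'

```text
time: 32.1
ee_pos: [479.1, -14.8, 218.8]
eef_rot: [0.001, -0.675, 0.738, 0.0]
ft_force: [1.2, 0.3, -0.2]
width: -0.002
```

Call:
arm_command --commands '[{"dp": [0,0,0.04],"dr": [0,0,0],"gripper": -1},{"dp": [0,0,0.04],"dr": [0,0,0],"gripper": -1},{"dp": [0,0,0.035],"dr": [0,0,0],"gripper": -1},{"dp": [0,0,0.02],"dr": [0,0,0],"gripper": -1},{"dp": [0,0,0],"dr": [0,0,0],"gripper": -1}]'

```text
time: 32.6
ee_pos: [480.3, -17.0, 80.8]
eef_rot: [-0.002, -0.674, 0.739, 0.001]
ft_force: [-0.0, -0.3, 0.4]
width: 0.001
```

Run:
```python
from h import *
plan(481.8,-17,58.8,265.1)
c=cam('scene');cv2.imwrite('pics/s3.png',c[0])
import pickle;pickle.dump(c,open('s3.pkl','wb'))
```

```text
at [480.3 -17.   80.8] yaw -95.23 F [-0.  -0.3  0.4] w 0.001 t 32.6 tilt [-0.0052 -0.0014]
drz -0.006 then dp mm [-0.2 -1.5 22. ]
```

Call:
arm_command --commands '[{"dp": [0,0,0.006],"dr": [0,0,0],"gripper": -1},{"dp": [0,0,0.006],"dr": [0,0,0],"gripper": -1},{"dp": [0,0,0.003],"dr": [0,0,0],"gripper": -1},{"dp": [0,0,0],"dr": [0,0,0],"gripper": -1},{"dp": [0,0,0],"dr": [0,0,0],"gripper": -1}]'

```text
time: 33.15
ee_pos: [482.6, -16.2, 69.0]
eef_rot: [0.001, -0.674, 0.738, -0.0]
ft_force: [-0.5, -0.3, -0.7]
width: 0.0
```

Call:
arm_command --commands '[{"dp": [0,0,0.002],"dr": [0,0,0],"gripper": -1},{"dp": [0,0,0.002],"dr": [0,0,0],"gripper": -1},{"dp": [0,0,0.002],"dr": [0,0,0],"gripper": -1},{"dp": [0,0,0.001],"dr": [0,0,0],"gripper": -1},{"dp": [0,0,0],"dr": [0,0,0],"gripper": -1}]'

```text
time: 33.65
ee_pos: [482.4, -16.2, 61.6]
eef_rot: [0.0, -0.674, 0.738, -0.0]
ft_force: [-0.1, -0.4, 2.4]
width: -0.001
```

Call:
arm_command --commands '[{"dp": [0,0,0.002],"dr": [0,0,0],"gripper": -1},{"dp": [0,0,0.002],"dr": [0,0,0],"gripper": -1},{"dp": [0,0,0],"dr": [0,0,0],"gripper": -1},{"dp": [0,0,0],"dr": [0,0,0],"gripper": -1},{"dp": [0,0,0],"dr": [0,0,0],"gripper": -1}]'

```text
time: 34.15
ee_pos: [482.6, -16.3, 58.8]
eef_rot: [0.001, -0.674, 0.738, -0.0]
ft_force: [-6.1, 1.9, 16.7]
width: 0.002
```

The tare key is fully down (16.7 N). Rising and turning for the near bracket.

Call:
arm_command --commands '[{"dp": [0,0,-0.02],"dr": [0,0,0],"gripper": -1},{"dp": [0,0,-0.045],"dr": [0,0,0],"gripper": -1},{"dp": [0,0,-0.045],"dr": [0,0,0],"gripper": -1},{"dp": [0,0,-0.02],"dr": [0,0,0.126],"gripper": -1},{"dp": [0,0,0],"dr": [0,0,0.126],"gripper": -1}]'

```text
time: 34.65
ee_pos: [484.2, -15.8, 191.2]
eef_rot: [0.003, -0.574, 0.819, -0.001]
ft_force: [0.2, 0.9, -0.6]
width: 0.003
```

Call:
arm_command --commands '[{"dp": [0,0,0],"dr": [0,0,0.126],"gripper": -1},{"dp": [0,0,0],"dr": [0,0,0.126],"gripper": -1},{"dp": [0,0,0],"dr": [0,0,0.126],"gripper": -1},{"dp": [0,0,0],"dr": [0,0,0.126],"gripper": -1},{"dp": [0,0,0],"dr": [0,0,0.126],"gripper": -1}]'

```text
time: 35.15
ee_pos: [482.1, -16.3, 187.3]
eef_rot: [0.0, -0.292, 0.956, 0.0]
ft_force: [0.0, 0.6, -0.1]
width: -0.001
```

Call:
arm_command --commands '[{"dp": [0,0,0],"dr": [0,0,0.126],"gripper": -1},{"dp": [0,0,0],"dr": [0,0,0.126],"gripper": -1},{"dp": [0,0,0],"dr": [0,0,0.126],"gripper": -1},{"dp": [0,0,0],"dr": [0,0,0.126],"gripper": -1},{"dp": [0,0,0],"dr": [0,0,0.126],"gripper": -1}]'

```text
time: 35.65
ee_pos: [482.1, -16.3, 187.3]
eef_rot: [0.0, 0.019, 1.0, 0.0]
ft_force: [-0.1, 0.1, -0.7]
width: 0.003
```

Call:
arm_command --commands '[{"dp": [0,0,0],"dr": [0,0,0.126],"gripper": 1},{"dp": [0,0,0],"dr": [0,0,0.126],"gripper": 1},{"dp": [0,0,0],"dr": [0,0,0.126],"gripper": 1},{"dp": [-0.0103,-0.037,0],"dr": [0,0,0],"gripper": 1},{"dp": [-0.0103,-0.037,0],"dr": [0,0,0],"gripper": 1}]'

```text
time: 36.15
ee_pos: [471.6, -92.6, 187.4]
eef_rot: [0.0, 0.202, 0.979, 0.0]
ft_force: [1.1, 0.1, -0.2]
width: 0.845
```

Call:
arm_command --commands '[{"dp": [-0.0103,-0.037,0],"dr": [0,0,0],"gripper": 1},{"dp": [-0.0103,-0.037,0],"dr": [0,0,0],"gripper": 1},{"dp": [0,0,0],"dr": [0,0,0],"gripper": 1},{"dp": [0,0,0],"dr": [0,0,0],"gripper": 1},{"dp": [0,0,0],"dr": [0,0,0],"gripper": 1}]'

```text
time: 36.65
ee_pos: [461.1, -168.1, 187.4]
eef_rot: [0.0, 0.204, 0.979, 0.0]
ft_force: [-0.2, -0.2, 0.5]
width: 1.0
```

Run:
```python
from h import *
import pickle
plan(461.5,-168.4,17,156.5)
c=cam('wrist');cv2.imwrite('pics/w9.png',c[0]);pickle.dump(c,open('w9.pkl','wb'))
u,v=proj(c,[461.5,-168.4,24]).astype(int);print(u,v)
for t in (120,150):grey(c,u,v,55,24,t)
```

```text
at [ 461.1 -168.1  187.4] yaw 156.51 F [-0.2 -0.2  0.5] w 1.0 t 36.6 tilt [0.0003 0.0005]
drz 0.0 then dp mm [-5.000e-01 -1.000e-01  1.704e+02]
318 169
centre [ 459.9 -205.7] size [34.9 29.7] long axis deg 68.3 px [288 114] [321 152]
centre [ 459.8 -205.7] size [34.9 29.6] long axis deg 68.3 px [288 114] [321 152]
```

The bracket has been knocked aside, so I'll measure again over a wider window.

Run:
```python
from h import *
import pickle
c=pickle.load(open('w9.pkl','rb'))
for z in (24,):grey(c,300,125,60,z,120)
P=proj(c,[461,-210,0]);print(P)
im=c[0].astype(int);m=((im.max(2)-im.min(2)<25)&(im.min(2)>120)).astype(np.uint8)
n,_,st,ce=cv2.connectedComponentsWithStats(m)
for i in range(1,n):
    if st[i][4]>80: print(st[i],ce[i].round(),onplane(c,*ce[i],24).round())
r=((im[...,2]-im[...,1]>90)&(im[...,2]>120)&(im[...,1]<70)).astype(np.uint8);ys,xs=np.nonzero(r)
if len(xs):print('red',xs.min(),xs.max(),ys.min(),ys.max(),onplane(c,xs.mean(),ys.mean(),20))
```

```text
centre [ 457.9 -210.7] size [45.8 29.7] long axis deg 68.1 px [287 101] [321 152]
[302.53784557 125.83391041]
[ 287  101   35   52 1466] [304. 126.] [ 458. -212.]
[ 283  234  121  146 4308] [345. 297.] [492. -27.]
[  31  253  102   73 2827] [ 80. 289.] [ 751. -149.]
[224 264  52  18 105] [250. 272.] [573. -95.]
[ 253  269   70   95 1811] [289. 317.] [559. -27.]
[  0 282  30  51 438] [  9. 305.] [ 834. -163.]
[   0  285   70   99 2210] [ 30. 332.] [ 837. -124.]
[ 63 308  27  20 142] [ 76. 317.] [ 777. -121.]
[ 204  309   69   71 2934] [237. 343.] [629. -18.]
red 173 242 1 68 [ 503.67507023 -315.05215456]
```

View pics/w9.png

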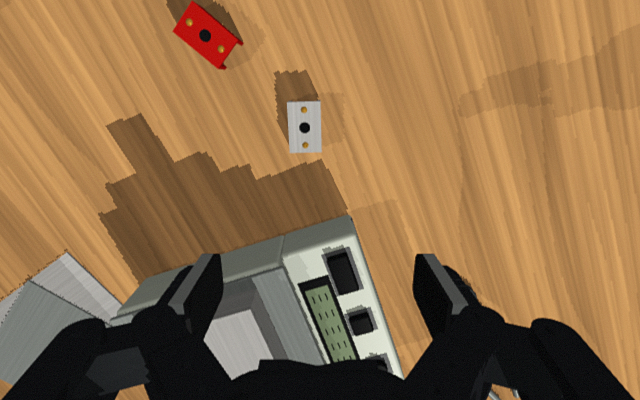

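The bracket now lies at (304,126) in the picture, so about (458,−211), and the tray is still on the pan. Grasping it there.

Call:
arm_command --commands '[{"dp": [0,0,0],"dr": [0,0,-0.028],"gripper": 1},{"dp": [-0.0066,-0.0205,0.03],"dr": [0,0,0],"gripper": 1},{"dp": [-0.0066,-0.0205,0.03],"dr": [0,0,0],"gripper": 1},{"dp": [0,0,0.04],"dr": [0,0,0],"gripper": 1},{"dp": [0,0,0.03],"dr": [0,0,0],"gripper": 1}]'

```text
time: 37.2
ee_pos: [457.7, -211.0, 55.9]
eef_rot: [-0.0, 0.189, 0.982, 0.0]
ft_force: [0.7, -0.1, -0.2]
width: 1.0
```

Call:
arm_command --commands '[{"dp": [0,0,0.02],"dr": [0,0,0],"gripper": 1},{"dp": [0,0,0.015],"dr": [0,0,0],"gripper": 1},{"dp": [0,0,0],"dr": [0,0,0],"gripper": 1},{"dp": [0,0,0],"dr": [0,0,0],"gripper": 1},{"dp": [0,0,0],"dr": [0,0,0],"gripper": 1}]'

```text
time: 37.7
ee_pos: [459.1, -211.1, 23.6]
eef_rot: [0.001, 0.189, 0.982, 0.0]
ft_force: [-0.0, 0.2, -0.3]
width: 0.997
```

Run:
```python
from h import *
plan(458,-211,4.5,158.1)
```

```text
at [ 459.1 -211.1   23.6] yaw 158.18 F [-0.   0.2 -0.3] w 0.997 t 37.7 tilt [0.0021 0.0001]
drz 0.001 then dp mm [ 1.  -0.3 19.1]
```

Call:
arm_command --commands '[{"dp": [0.0005,0,0.009],"dr": [0,0,0],"gripper": 1},{"dp": [0,0,0.009],"dr": [0,0,0],"gripper": 1},{"dp": [0,0,0],"dr": [0,0,0],"gripper": 1},{"dp": [0,0,0],"dr": [0,0,0],"gripper": 1},{"dp": [0,0,0],"dr": [0,0,0],"gripper": -1}]'

```text
time: 38.2
ee_pos: [457.8, -211.2, 4.7]
eef_rot: [0.0, 0.19, 0.982, 0.0]
ft_force: [-0.2, 0.3, 0.4]
width: 0.859
```

Call:
arm_command --commands '[{"dp": [0,0,0],"dr": [0,0,0],"gripper": -1},{"dp": [0,0,0],"dr": [0,0,0],"gripper": -1},{"dp": [0,0,0],"dr": [0,0,0],"gripper": -1},{"dp": [0,0,0],"dr": [0,0,0],"gripper": -1},{"dp": [0,0,0],"dr": [0,0,0],"gripper": -1}]'

```text
time: 38.7
ee_pos: [458.0, -211.3, 5.0]
eef_rot: [0.001, 0.19, 0.982, 0.0]
ft_force: [-0.3, 0.2, 4.8]
width: 0.334
```

Call:
arm_command --commands '[{"dp": [0,0,-0.02],"dr": [0,0,0],"gripper": -1},{"dp": [0,0,-0.03],"dr": [0,0,0],"gripper": -1},{"dp": [0,0,-0.045],"dr": [0,0,0],"gripper": -1},{"dp": [0,0,-0.045],"dr": [0,0,0],"gripper": -1},{"dp": [0,0,-0.04],"dr": [0,0,0],"gripper": -1}]'

```text
time: 39.2
ee_pos: [457.4, -211.2, 186.7]
eef_rot: [0.001, 0.19, 0.982, 0.0]
ft_force: [1.4, -0.3, -0.3]
width: 0.338
```

Run:
```python
from h import *
import pickle
plan(614.7,-70,190,175)
c=cam('scene');cv2.imwrite('pics/s4.png',c[0]);pickle.dump(c,open('s4.pkl','wb'))
for p in [(614.7-58,-29+78,102),(614.7+58,-29+78,102),(614.7,-29,75),(614.7,-70,75),(607.5,-112.7,138)]:print(proj(c,p).round(0))
im=c[0].astype(int);print('trayside grey mean',im[190:200,300:330].mean((0,1)))
```

```text
at [ 457.4 -211.2  186.7] yaw 158.11 F [ 1.4 -0.3 -0.3] w 0.338 t 39.2 tilt [0.0013 0.0004]
drz -0.295 then dp mm [-144.4  154.4   -3.3]
[346. 203.]
[337. 238.]
[310. 223.]
[294. 220.]
[277. 197.]
trayside grey mean [83.73666667 90.60666667 87.55666667]
```

The bracket is held (opening 0.338, about 29 mm). Carrying it to the +y half of the tray.

Call:
arm_command --commands '[{"dp": [0,0,0],"dr": [0,0,-0.1],"gripper": -1},{"dp": [0,0,0],"dr": [0,0,-0.1],"gripper": -1},{"dp": [0,0,0],"dr": [0,0,-0.097],"gripper": -1},{"dp": [-0.0235,0.0375,0],"dr": [0,0,0],"gripper": -1},{"dp": [-0.0235,0.0375,0],"dr": [0,0,0],"gripper": -1}]'

```text
time: 39.75
ee_pos: [510.8, -140.3, 184.5]
eef_rot: [0.0, 0.044, 0.999, 0.0]
ft_force: [0.9, -1.6, 0.9]
width: 0.335
```

Call:
arm_command --commands '[{"dp": [-0.0235,0.0375,0],"dr": [0,0,0],"gripper": -1},{"dp": [-0.0235,0.0375,0],"dr": [0,0,0],"gripper": -1},{"dp": [-0.0235,0.0375,0],"dr": [0,0,0],"gripper": -1},{"dp": [-0.0235,0.0375,0],"dr": [0,0,0],"gripper": -1},{"dp": [0,0,0],"dr": [0,0,0],"gripper": -1}]'

```text
time: 40.25
ee_pos: [619.7, 4.8, 183.3]
eef_rot: [0.0, 0.041, 0.999, 0.0]
ft_force: [-0.6, -0.9, -0.8]
width: 0.331
```

Call:
arm_command --commands '[{"dp": [0,0,0.03],"dr": [0,0,0],"gripper": -1},{"dp": [0,0,0.02],"dr": [0,0,0],"gripper": -1},{"dp": [0,0,0.02],"dr": [0,0,0],"gripper": -1},{"dp": [0,0,0],"dr": [0,0,0],"gripper": -1},{"dp": [0,0,0],"dr": [0,0,0],"gripper": -1}]'

```text
time: 40.75
ee_pos: [617.1, 0.8, 114.6]
eef_rot: [-0.0, 0.042, 0.999, -0.0]
ft_force: [0.1, 0.1, 0.5]
width: 0.34
```

Run:
```python
from h import *
plan(617.3,0.9,82,175.1)
c=cam('wrist');cv2.imwrite('pics/w10.png',c[0])
```

```text
at [617.1   0.8 114.6] yaw 175.13 F [0.1 0.1 0.5] w 0.34 t 40.8 tilt [-0.0004 -0.0002]
drz 0.001 then dp mm [-0.2  0.2 32.6]
```

View pics/w10.png

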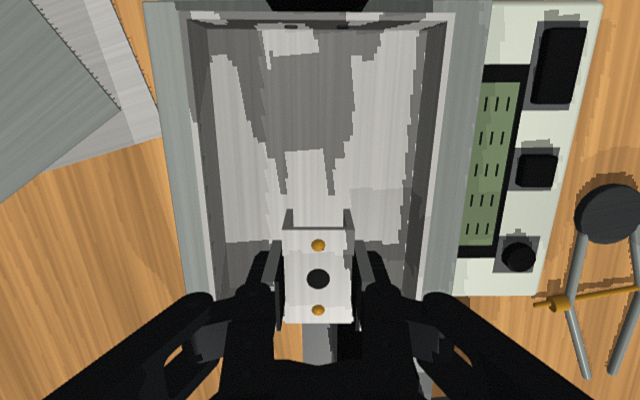

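The bracket is held over the tray interior and the tray is centred on the pan. Lowering, opening only partway, and rising.

Call:
arm_command --commands '[{"dp": [0,0,0.012],"dr": [0,0,0],"gripper": -1},{"dp": [0,0,0.012],"dr": [0,0,0],"gripper": -1},{"dp": [0,0,0.007],"dr": [0,0,0],"gripper": -1},{"dp": [0,0,0],"dr": [0,0,0],"gripper": -1},{"dp": [0,0,0],"dr": [0,0,0],"gripper": -1}]'

```text
time: 41.3
ee_pos: [617.2, 0.9, 83.5]
eef_rot: [-0.0, 0.042, 0.999, 0.0]
ft_force: [0.6, -0.0, -0.5]
width: 0.334
```

Call:
arm_command --commands '[{"dp": [0,0,0],"dr": [0,0,0],"gripper": 0.2},{"dp": [0,0,0],"dr": [0,0,0],"gripper": 0.2},{"dp": [0,0,0],"dr": [0,0,0],"gripper": 0.2},{"dp": [0,0,0],"dr": [0,0,0],"gripper": 0.2},{"dp": [0,0,0],"dr": [0,0,0],"gripper": 0.2}]'

```text
time: 41.8
ee_pos: [617.3, 1.0, 83.9]
eef_rot: [0.0, 0.042, 0.999, 0.0]
ft_force: [2.1, -0.2, 0.5]
width: 0.601
```

Call:
arm_command --commands '[{"dp": [0,0,-0.015],"dr": [0,0,0],"gripper": 0.2},{"dp": [0,0,-0.025],"dr": [0,0,0],"gripper": 0.2},{"dp": [0,0,-0.03],"dr": [0,0,0],"gripper": 0.2},{"dp": [0,0,-0.03],"dr": [0,0,0],"gripper": 0.2},{"dp": [0,0,-0.02],"dr": [0,0,0],"gripper": 1}]'

```text
time: 42.3
ee_pos: [617.8, 1.0, 206.3]
eef_rot: [0.001, 0.042, 0.999, 0.0]
ft_force: [0.2, 0.1, 0.1]
width: 0.75
```

Run:
```python
from h import *
plan(459,-330,200,175.1)
```

```text
at [617.8   1.  206.3] yaw 175.14 F [0.2 0.1 0.1] w 0.75 t 42.3 tilt [0.003  0.0007]
drz 0.001 then dp mm [ 130.  -343.4    6.3]
```

Call:
arm_command --commands '[{"dp": [0.0144,-0.041,0],"dr": [0,0,0],"gripper": 1},{"dp": [0.0144,-0.041,0],"dr": [0,0,0],"gripper": 1},{"dp": [0.0144,-0.041,0],"dr": [0,0,0],"gripper": 1},{"dp": [0.0144,-0.041,0],"dr": [0,0,0],"gripper": 1},{"dp": [0.0144,-0.041,0],"dr": [0,0,0],"gripper": 1}]'

```text
time: 42.8
ee_pos: [527.1, -198.5, 203.9]
eef_rot: [0.001, 0.042, 0.999, 0.0]
ft_force: [1.3, 0.1, 0.1]
width: 1.002
```

Call:
arm_command --commands '[{"dp": [0.0144,-0.041,0],"dr": [0,0,0],"gripper": 1},{"dp": [0.0144,-0.041,0],"dr": [0,0,0],"gripper": 1},{"dp": [0.0144,-0.041,0],"dr": [0,0,0],"gripper": 1},{"dp": [0.0144,-0.041,0],"dr": [0,0,0],"gripper": 1},{"dp": [0,0,0],"dr": [0,0,0],"gripper": 1}]'

```text
time: 43.3
ee_pos: [454.4, -359.2, 203.4]
eef_rot: [-0.0, 0.045, 0.999, 0.0]
ft_force: [-0.4, 0.4, 0.2]
width: 0.998
```

```bash
cat >> h.py <<'E'
def blobs(c,z=24):
    im=c[0].astype(int);m=((im.max(2)-im.min(2)<25)&(im.min(2)>120)).astype(np.uint8)
    n,_,st,ce=cv2.connectedComponentsWithStats(m)
    for i in range(1,n):
        if st[i][4]>200: print(st[i],ce[i].round(),onplane(c,*ce[i],z).round())
E
python3 - <<'E'
from h import *
import pickle
plan(461,-394,150,175.1)
c=cam('wrist');cv2.imwrite('pics/w11.png',c[0]);pickle.dump(c,open('w11.pkl','wb'))
blobs(c)
u,v=proj(c,[461,-394,24]).astype(int);print(u,v);grey(c,u,v,60,24,120)
E
```

```text
at [ 454.4 -359.2  203.4] yaw 174.89 F [-0.4  0.4  0.2] w 0.998 t 43.3 tilt [-0.0002  0.0001]
drz -0.004 then dp mm [ -9.5 -34.1  53.4]
[    0     0   233   139 24852] [105.  59.] [ 639. -476.]
[ 295  101   40   53 1314] [314. 127.] [ 456. -398.]
[  0 332  33  24 270] [ 12. 342.] [ 842. -176.]
309 132
centre [ 456.2 -397.6] size [45.6 29.7] long axis deg 71.9 px [295 101] [334 153]
```

Call:
arm_command --commands '[{"dp": [0,0,0],"dr": [0,0,0.114],"gripper": 1},{"dp": [0,0,0],"dr": [0,0,0.113],"gripper": 1},{"dp": [-0.0068,-0.018,0.03],"dr": [0,0,0],"gripper": 1},{"dp": [-0.0068,-0.018,0.03],"dr": [0,0,0],"gripper": 1},{"dp": [0,0,0.04],"dr": [0,0,0],"gripper": 1}]'

```text
time: 43.85
ee_pos: [460.4, -395.4, 103.9]
eef_rot: [0.002, 0.155, 0.988, -0.001]
ft_force: [-0.3, 0.4, -1.2]
width: 1.001
```

Call:
arm_command --commands '[{"dp": [0,0,0.04],"dr": [0,0,0],"gripper": 1},{"dp": [0,0,0.03],"dr": [0,0,0],"gripper": 1},{"dp": [0,0,0.01],"dr": [0,0,0],"gripper": 1},{"dp": [0,0,0],"dr": [0,0,0],"gripper": 1},{"dp": [0,0,0],"dr": [0,0,0],"gripper": 1}]'

```text
time: 44.35
ee_pos: [460.0, -394.3, 25.0]
eef_rot: [0.001, 0.155, 0.988, -0.0]
ft_force: [0.3, 0.3, 0.2]
width: 0.997
```

Run:
```python
from h import *
plan(456.2,-397.6,5,161.9)
```

```text
at [ 460.  -394.3   25. ] yaw 162.18 F [0.3 0.3 0.2] w 0.997 t 44.4 tilt [ 0.002  -0.0007]
drz 0.005 then dp mm [ 2.5 -4.3 20. ]
```

Call:
arm_command --commands '[{"dp": [0.002,-0.004,0.009],"dr": [0,0,0.004],"gripper": 1},{"dp": [0,0,0.009],"dr": [0,0,0],"gripper": 1},{"dp": [0,0,0.001],"dr": [0,0,0],"gripper": 1},{"dp": [0,0,0],"dr": [0,0,0],"gripper": 1},{"dp": [0,0,0],"dr": [0,0,0],"gripper": -1}]'

```text
time: 44.85
ee_pos: [455.7, -397.4, 4.7]
eef_rot: [0.0, 0.157, 0.988, 0.0]
ft_force: [0.1, -0.1, -0.4]
width: 0.856
```

Call:
arm_command --commands '[{"dp": [0,0,0],"dr": [0,0,0],"gripper": -1},{"dp": [0,0,0],"dr": [0,0,0],"gripper": -1},{"dp": [0,0,0],"dr": [0,0,0],"gripper": -1},{"dp": [0,0,0],"dr": [0,0,0],"gripper": -1},{"dp": [0,0,0],"dr": [0,0,0],"gripper": -1}]'

```text
time: 45.35
ee_pos: [455.9, -397.4, 5.0]
eef_rot: [0.001, 0.157, 0.988, 0.0]
ft_force: [0.2, 0.9, 4.1]
width: 0.338
```

Call:
arm_command --commands '[{"dp": [0,0,-0.02],"dr": [0,0,0],"gripper": -1},{"dp": [0,0,-0.03],"dr": [0,0,0],"gripper": -1},{"dp": [0,0,-0.045],"dr": [0,0,0],"gripper": -1},{"dp": [0,0,-0.045],"dr": [0,0,-0.1],"gripper": -1},{"dp": [0,0,-0.045],"dr": [0,0,-0.131],"gripper": -1}]'

```text
time: 45.85
ee_pos: [455.0, -397.0, 191.0]
eef_rot: [-0.0, 0.04, 0.999, 0.0]
ft_force: [0.4, -0.6, -0.3]
width: 0.336
```

Run:
```python
from h import *
plan(612.1,-58.9,190,175.1)
```

```text
at [ 455. -397.  191.] yaw 175.36 F [ 0.4 -0.6 -0.3] w 0.336 t 45.9 tilt [-0.      0.0008]
drz 0.005 then dp mm [-127.6  350.3    1. ]
```

Call:
arm_command --commands '[{"dp": [-0.0142,0.0389,0],"dr": [0,0,0.005],"gripper": -1},{"dp": [-0.0142,0.0389,0],"dr": [0,0,0],"gripper": -1},{"dp": [-0.0142,0.0389,0],"dr": [0,0,0],"gripper": -1},{"dp": [-0.0142,0.0389,0],"dr": [0,0,0],"gripper": -1},{"dp": [-0.0142,0.0389,0],"dr": [0,0,0],"gripper": -1}]'

```text
time: 46.35
ee_pos: [543.7, -208.3, 189.6]
eef_rot: [0.0, 0.045, 0.999, 0.0]
ft_force: [0.6, -0.6, -1.3]
width: 0.335
```

Call:
arm_command --commands '[{"dp": [-0.0142,0.0389,0],"dr": [0,0,0],"gripper": -1},{"dp": [-0.0142,0.0389,0],"dr": [0,0,0],"gripper": -1},{"dp": [-0.0142,0.0389,0],"dr": [0,0,0],"gripper": -1},{"dp": [-0.0142,0.0389,0],"dr": [0,0,0],"gripper": -1},{"dp": [0,0,0],"dr": [0,0,0],"gripper": -1}]'

```text
time: 46.85
ee_pos: [615.6, -56.1, 189.1]
eef_rot: [0.0, 0.043, 0.999, 0.0]
ft_force: [0.3, 0.4, -1.1]
width: 0.336
```

Call:
arm_command --commands '[{"dp": [0,0,0.03],"dr": [0,0,0],"gripper": -1},{"dp": [0,0,0.025],"dr": [0,0,0],"gripper": -1},{"dp": [0,0,0.02],"dr": [0,0,0],"gripper": -1},{"dp": [0,0,0],"dr": [0,0,0],"gripper": -1},{"dp": [0,0,0],"dr": [0,0,0],"gripper": -1}]'

```text
time: 47.35
ee_pos: [614.0, -60.3, 114.9]
eef_rot: [-0.0, 0.045, 0.999, -0.0]
ft_force: [0.5, -0.6, -0.7]
width: 0.332
```

Run:
```python
from h import *
plan(612.1,-58.9,83,175.1)
c=cam('side');cv2.imwrite('pics/side4.png',cv2.resize(c[0][150:290,200:400],(800,560),interpolation=cv2.INTER_CUBIC))
```

```text
at [614.  -60.3 114.9] yaw 174.84 F [ 0.5 -0.6 -0.7] w 0.332 t 47.4 tilt [-0.0002 -0.0001]
drz -0.004 then dp mm [ 2.   1.3 31.9]
```

View pics/side4.png

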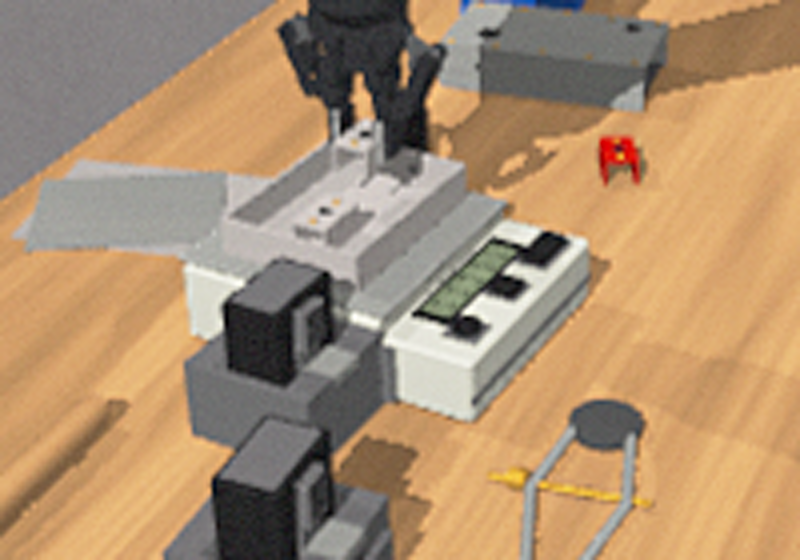

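The first bracket lies in the tray at (330,212) and the second hangs above it at (360,140). Lowering and releasing it.

Call:
arm_command --commands '[{"dp": [0.001,0.001,0.012],"dr": [0,0,0],"gripper": -1},{"dp": [0,0,0.012],"dr": [0,0,0],"gripper": -1},{"dp": [0,0,0.007],"dr": [0,0,0],"gripper": -1},{"dp": [0,0,0],"dr": [0,0,0],"gripper": -1},{"dp": [0,0,0],"dr": [0,0,0],"gripper": -1}]'

```text
time: 47.9
ee_pos: [613.2, -59.0, 83.5]
eef_rot: [-0.0, 0.045, 0.999, 0.0]
ft_force: [0.5, -0.1, -0.3]
width: 0.339
```

Call:
arm_command --commands '[{"dp": [0,0,0],"dr": [0,0,0],"gripper": 0.2},{"dp": [0,0,0],"dr": [0,0,0],"gripper": 0.2},{"dp": [0,0,0],"dr": [0,0,0],"gripper": 0.2},{"dp": [0,0,0],"dr": [0,0,0],"gripper": 0.2},{"dp": [0,0,0],"dr": [0,0,0],"gripper": 0.2}]'

```text
time: 48.4
ee_pos: [613.3, -58.9, 83.9]
eef_rot: [0.0, 0.045, 0.999, 0.0]
ft_force: [-0.5, 0.9, -0.4]
width: 0.6
```

Call:
arm_command --commands '[{"dp": [0,0,-0.015],"dr": [0,0,0],"gripper": 0.2},{"dp": [0,0,-0.025],"dr": [0,0,0],"gripper": 0.2},{"dp": [0,0,-0.035],"dr": [0,0,0],"gripper": 0.2},{"dp": [0,0,-0.035],"dr": [0,0,0],"gripper": 0.2},{"dp": [0,0,-0.01],"dr": [0,0,0],"gripper": -1}]'

```text
time: 48.9
ee_pos: [615.1, -59.0, 208.3]
eef_rot: [0.003, 0.045, 0.999, 0.0]
ft_force: [-0.4, -0.0, 1.6]
width: 0.442
```

Run:
```python
from h import *
import pickle
plan(476.9,-76.5,200,175.1)
c=cam('scene');pickle.dump(c,open('s5.pkl','wb'));cv2.imwrite('pics/s5.png',cv2.resize(c[0][150:270,160:360],(800,480),interpolation=cv2.INTER_CUBIC))
```

```text
at [615.1 -59.  208.3] yaw 174.87 F [-0.4 -0.   1.6] w 0.442 t 48.9 tilt [0.0069 0.0006]
drz -0.004 then dp mm [136.2 -29.3   8.3]
```

View pics/s5.png

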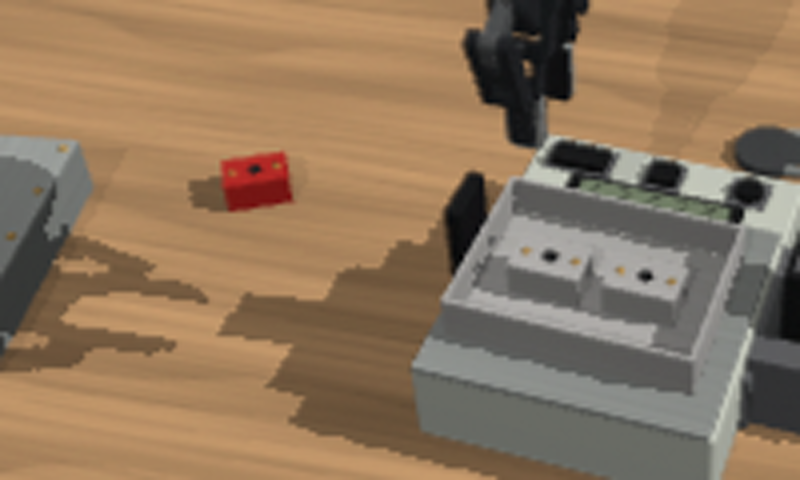

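Both brackets lie flat in the level tray, at (548,262) and (643,282), and only the red one is left on the bench. Pressing print.

Call:
arm_command --commands '[{"dp": [0.034,-0.0073,0],"dr": [0,0,0],"gripper": -1},{"dp": [0.034,-0.0073,0],"dr": [0,0,0],"gripper": -1},{"dp": [0.034,-0.0073,0],"dr": [0,0,0],"gripper": -1},{"dp": [0.034,-0.0073,0],"dr": [0,0,0],"gripper": -1},{"dp": [0,0,0],"dr": [0,0,0],"gripper": -1}]'

```text
time: 49.45
ee_pos: [470.7, -76.4, 202.8]
eef_rot: [-0.001, 0.045, 0.999, 0.001]
ft_force: [0.6, 0.0, 0.4]
width: 0.002
```

Call:
arm_command --commands '[{"dp": [0,0,0.04],"dr": [0,0,0],"gripper": -1},{"dp": [0,0,0.04],"dr": [0,0,0],"gripper": -1},{"dp": [0,0,0.035],"dr": [0,0,0],"gripper": -1},{"dp": [0,0,0.01],"dr": [0,0,0],"gripper": -1},{"dp": [0,0,0],"dr": [0,0,0],"gripper": -1}]'

```text
time: 49.95
ee_pos: [474.1, -76.1, 77.2]
eef_rot: [-0.002, 0.045, 0.999, -0.0]
ft_force: [-0.3, 0.5, 0.6]
width: 0.0
```

Call:
arm_command --commands '[{"dp": [0,0,0],"dr": [0,0,0],"gripper": -1},{"dp": [0,0,0],"dr": [0,0,0],"gripper": -1},{"dp": [0,0,0],"dr": [0,0,0],"gripper": -1},{"dp": [0,0,0],"dr": [0,0,0],"gripper": -1},{"dp": [0,0,0],"dr": [0,0,0],"gripper": -1}]'

```text
time: 50.45
ee_pos: [475.4, -75.7, 79.3]
eef_rot: [0.001, 0.045, 0.999, 0.0]
ft_force: [-0.8, 0.2, 0.2]
width: 0.0
```

Run:
```python
from h import *
plan(476.9,-76.5,58.8,175.1)
```

```text
at [475.4 -75.7  79.3] yaw 174.84 F [-0.8  0.2  0.2] w 0.0 t 50.5 tilt [0.0017 0.0006]
drz -0.005 then dp mm [-1.6 -0.7 20.5]
```

Call:
arm_command --commands '[{"dp": [-0.001,0,0.006],"dr": [0,0,0],"gripper": -1},{"dp": [0,0,0.006],"dr": [0,0,0],"gripper": -1},{"dp": [0,0,0.002],"dr": [0,0,0],"gripper": -1},{"dp": [0,0,0.002],"dr": [0,0,0],"gripper": -1},{"dp": [0,0,0.002],"dr": [0,0,0],"gripper": -1}]'

```text
time: 50.95
ee_pos: [475.7, -76.0, 60.4]
eef_rot: [-0.0, 0.045, 0.999, 0.0]
ft_force: [-1.5, 0.4, 2.9]
width: -0.002
```

Call:
arm_command --commands '[{"dp": [0,0,0.001],"dr": [0,0,0],"gripper": -1},{"dp": [0,0,0.001],"dr": [0,0,0],"gripper": -1},{"dp": [0,0,0.001],"dr": [0,0,0],"gripper": -1},{"dp": [0,0,0],"dr": [0,0,0],"gripper": -1},{"dp": [0,0,0],"dr": [0,0,0],"gripper": -1}]'

```text
time: 51.45
ee_pos: [475.9, -76.0, 58.8]
eef_rot: [0.0, 0.045, 0.999, 0.0]
ft_force: [-7.9, 2.3, 17.5]
width: -0.002
```

The print key is fully down (17.5 N). Retreating upward and doing a last check.

Call:
arm_command --commands '[{"dp": [0,0,-0.02],"dr": [0,0,0],"gripper": -1},{"dp": [0,0,-0.04],"dr": [0,0,0],"gripper": -1},{"dp": [0,0,-0.04],"dr": [0,0,0],"gripper": -1},{"dp": [0,0,-0.04],"dr": [0,0,0],"gripper": -1},{"dp": [0,0,-0.04],"dr": [0,0,0],"gripper": -1}]'

```text
time: 51.95
ee_pos: [476.0, -75.9, 239.6]
eef_rot: [0.001, 0.045, 0.999, 0.0]
ft_force: [2.0, 0.1, 0.0]
width: 0.001
```

Call:
arm_command --commands '[{"dp": [0,0,0],"dr": [0,0,0],"gripper": -1},{"dp": [0,0,0],"dr": [0,0,0],"gripper": -1},{"dp": [0,0,0],"dr": [0,0,0],"gripper": -1},{"dp": [0,0,0],"dr": [0,0,0],"gripper": -1},{"dp": [0,0,0],"dr": [0,0,0],"gripper": -1}]'

```text
time: 52.45
ee_pos: [475.6, -76.0, 236.6]
eef_rot: [-0.001, 0.045, 0.999, -0.0]
ft_force: [0.2, -0.7, 0.2]
width: 0.002
```

Run:
```python
from h import *
import pickle
c=cam('scene');o=pickle.load(open('s5.pkl','rb'))[0];i=pickle.load(open('scene.pkl','rb'))[0]
f=lambda a,x,y,w,h:cv2.absdiff(a[y:y+h,x:x+w],c[0][y:y+h,x:x+w]).max(2).mean().round(1)
print('tray vs before print',f(o,272,205,70,45),'packs',f(o,355,205,40,50),f(o,415,200,100,60))
print('bystanders vs start: dividers',f(i,345,178,68,25),'hammer',f(i,385,275,125,50),'enclosure',f(i,112,183,70,65))
print(sense()['ft_force'].round(1));job.sign_off()
```

```text
tray vs before print 4.5 packs 3.3 3.5
bystanders vs start: dividers 2.7 hammer 2.8 enclosure 9.0
[ 0.8 -0.1 -0.1]
the job is handed in; nothing more can be done
```

I did every step in order and handed the job in at about 52 s; the sign-off gives no verdict.

**What I did:**
- I moved the flat pack to the empty charger and the charged pack to the scale. Both bottomed at the gripper height they were gripped at, and the pictures show both tabs sprung out.
- I pressed the power, tare and print keys one at a time. Each read about 17 N at z 58.8 mm, which is full travel.
- Tare was pressed with the empty tray on the pan. I then put the two grey brackets, the only ones I found, in the tray; one had been knocked about 40 mm aside, so I measured it again.

**Last checks:**
- A picture before the print press showed both brackets lying flat in the level tray.
- After it, the tray and pack areas were unchanged in the camera and nothing was touching the gripper.
- The dividers and hammer areas match the start. The enclosure area differs slightly more; I put that down to the arm's shadow, but didn't confirm it with a separate measurement. I never moved the arm near the enclosure.

I viewed 16 pictures, two over the budget.

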